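# Turn over the sample block and key it onto the drive

### The arm

A 7-joint arm with a two-finger parallel gripper is mounted at the origin on the work surface. World frame = base frame: x ahead of the robot, y to its left, z up, the work surface at z = 0. Lengths are in m, angles in degrees, forces in N, time in s.
With the tool pointing down it reaches from about 0.4 to 0.875 m from the base axis. Payload 6.5 kg.
Tool frame: the origin (TCP) lies midway between the tips of the shut fingers; the grasp point (between the pads) lies 19 mm behind it; x points along the fingers, y is the direction in which the jaws open and shut, and the axes are right-handed (so a half turn about x gives the same grasp; the last joint's range is limited). The gripper opens to 85 mm and grips with 20 to 120 N. Pads are 22 mm wide; open, the fingers measure 114 mm over their backs; the gripper's body (76 mm by 85 mm) begins 54 mm behind the grasp point. The pads swing forward as they close: fully open they stand 13 mm farther back than shut.
Start: joints at [-67.678, 30.733, -0.252, 88.115, 0.149, 61.152, -4.079], TCP at [0.286, 0.584, 0.211] pointing down, gripper open.
Joint ranges: [-154.64, 154.64], [-21.42, 123.67], [-72.66, 72.17], [13.99, 137.28], [-74.86, 254.86], [10.95, 109.41], [-158.01, 158.01]. Speed limits (degrees/s): [136.94, 136.94, 180, 180, 180, 180, 180].

### API

Orientations are given as a 3x3 rotation matrix whose columns are the frame's x, y, z axes.
In Python, from station import robot gives the robot as it stands.
- The arm moves only by the tool apply_moves, never from a script. Its argument "targets" is a list of rows, each an object of numbers: "tx", "ty", "tz": the shift along the tool's x, y, z in mm; "rx", "ry", "rz": the turn, a rotation vector about the tool's x, y, z in rad; "fingers": the gripper command: -1 is shut, 1 is fully open, values between are in proportion. A call has 1 to 8 rows; each row shifts and turns the commanded pose from where the row before left it, along the tool's axes as they then stand; what a row does not reach is not made up. A row lasts 1/8 s, in which the tool goes at most 62.5 mm and 10.7 degrees, less where a joint would pass 70% of its speed; a pose out of reach is approached as far as the arm can. A call is refused whole if a number of a shift passes 62.5 or a number of a turn 0.188, either way. A call with a gripper value outside its range is refused whole. The fingers move at their own pace and stop on an object; the grip force is fixed at half the most. Time passes only in rows, so rows that do not move let the fingers close. It gives the time, the measured TCP pose, the force and the opening at its end, in the units of the state.
- robot.state(): the state, without advancing time (a new reading comes with each control period).
- robot.read_camera(name): name is "scene" or "top"; returns the picture (480x640x3 uint8, blue, green, red); there is no depth.
- robot.camera_model(name): a dict with "mtx" (3x3 intrinsics, pixels), "k1" (the pictures are not rectified: a ray, as slopes to the right and down, at radius r is drawn at 1 + k1 r^2 times it, then the intrinsics apply), "pose" (4x4, takes a point from camera to world coordinates). Camera axes: x right, y down, z forward; pixel columns grow to the right and rows downward; lengths in m; the calibration is good to about 2 mm. A picture is of the moment at which its call begins. camera_model takes no time and is no camera call.
- robot.sign_off(): hands the job in, once; it reports no verdict.
The state is a dict: "t": time; "joint_pos": joint angles; "joint_vel": joint speeds; "joint_torque": joint torques, N m; "position": TCP position; "ee_rot": TCP orientation; "ft_force": force on the tool from outside, world axes, zero at the start; "moment": the same for the moment, N m; "width": finger opening in m.
Only numpy, scipy, OpenCV 4.12 (cv2) and the standard library are available. Lean on these libraries where they do the work, as an engineer would, in place of code of your own. Each camera call takes 0.05 s, during which the arm holds its last target.

### The job

One of the two square aluminium sample blocks has been left upside down, its D-shaped socket facing up. Turn that block mouth up and seat it fully home on the flatted stub of the round drive unit, flat to flat, so that it stands upright on the steel platen, then let go. Leave everything else on the bench where it is.

Things in the scene. Friction and masses are not known exactly. Their poses are not given: they have to be found in the camera images.
- block_center (a point): Centre (half-way up) of the sample block that starts upside down: a square aluminium prism 50 x 50 mm, 64 mm tall, 0.25 to 0.45 kg, with smooth flat sides. Its z axis runs from its foot to its open mouth: it points down at the start, up at the end. x and y are square to its sides. It stands steadily on either end or on any side
- block_foot (a point): Middle of that block's foot face, 32 mm from its centre along its own -z; axes as block_center. The foot has a D-shaped socket, 30 mm round and 18 mm deep, open at this face, whose flat lies 9 mm from the axis on the block's own +x side
- block_mouth (a point): Middle of that block's mouth face, 32 mm from its centre along its own +z; axes as block_center. Round well 36 mm wide, square rim 7 mm thick and 10 mm deep, with one slot 12 mm wide through the rim on the block's +x side, the same side as the socket's flat
- drive_seat (a point): Fixed round white drive unit, 130 mm across, 46 mm tall, with a steel platen 84 mm wide on top; this point is the middle of the platen's upper face, 50 mm above the bench, where the block's foot must rest; z up, x towards the stub's flat
- stub_top (a point): Top of the fixed steel stub, 26 mm round, 16 mm tall, on the platen; top edge chamfered 3 mm; axes as drive_seat. Its one flat, 7 mm from the axis along its whole height, is on its +x side. It does not turn. The block goes on with about 2 mm of play and only with its +x pointing the same way as the stub's +x, within about 10 degrees
- other_center (a point): Centre (half-way up) of the second, identical sample block, which already stands mouth up (rim slot visible from above); not to be moved
- wrench: Steel wrench about 160 mm long lying flat on the bench in front of the drive; origin at its middle on the underside, x along it; not to be moved
- can_center (a point): Centre of a closed steel cylinder 52 mm wide and 120 mm tall standing on the bench; not to be moved
- bottle_center (a point): Centre of an amber bottle 68 mm wide and 160 mm tall standing on the bench; not to be moved
- beaker_center (a point): Centre of an open steel beaker about 72 mm wide and 85 mm tall standing on the bench; not to be moved
- gasket: Flat black rubber ring 68 mm wide and 10 mm thick lying on the bench, origin at the middle of its underside; not to be moved
- driver: Screwdriver about 180 mm long lying on the notebook at the robot's right, origin at its middle on the underside; not to be moved
There are look-alikes about, which are no part of the job. What is shaped like the part that bears block_center but green or yellow is not meant.

How it is judged:
By the outcome, as a careful person would: the job done as asked, in the order asked, and still so for the second after the job is handed in, with the robot touching nothing.
It also fails if it takes over 72 s, if anything falls off the work surface, if the arm or the gripper's body presses on something with over 40 N, if the wrist force passes 120 N, or if a joint passes its speed limit or range.

## Working session

There is one attempt and no reset: what is moved stays moved. The work goes in short steps, Python scripts to look and compute and a tool call to move; the robot and the scene stay as the last step left them, time stands still between calls to the robot, and variables do not carry over. Pictures are saved under pics/ and viewed, and the job is handed in when it is done.

Besides the shell and the picture viewer there is one more tool, called as name(argument=value, ...) on one line, values as JSON. apply_moves: Moves the arm, as the interface text tells. Its arguments: {"type":"object","properties":{"targets":{"type":"array","items":{"type":"object","properties":{"tx":{"type":"number"},"ty":{"type":"number"},"tz":{"type":"number"},"rx":{"type":"number"},"ry":{"type":"number"},"rz":{"type":"number"},"fingers":{"type":"number"}}}}},"required":["targets"]}

```bash
ls; mkdir -p pics; python3 - <<'E'
from station import robot
import cv2,json
print(robot.state())
for n in("scene","top"):
    im=robot.read_camera(n); cv2.imwrite(f"pics/{n}0.png",im)
    m=robot.camera_model(n); print(n,m)
E
```

```text
pics
{'t': 0.0, 'joint_pos': array([-67.67547127,  30.77884563,  -0.25398967,  88.17140336,
         0.14798603,  61.14929833,  -4.07986442]), 'joint_vel': array([-0.01968604,  0.00198876,  0.06899963,  0.09210303,  0.09611653,
        0.11690278,  0.0059181 ]), 'joint_torque': array([ 9.01933654e-04, -5.83425772e+01,  1.04906816e+00, -2.59104270e+01,
        1.23820800e-02,  9.73326241e-03,  3.45226844e-06]), 'position': array([0.28586453, 0.58302831, 0.2102931 ]), 'ee_rot': array([[-6.57415176e-04,  4.40166566e-01,  8.97915899e-01],
       [-1.60206322e-03,  8.97914478e-01, -4.40167042e-01],
       [-9.99998501e-01, -1.72789053e-03,  1.14872059e-04]]), 'ft_force': array([-0.53252926,  0.28753628,  0.32420888]), 'moment': array([ 0.0010899 ,  0.04069776, -0.05132163]), 'width': 0.08532268362202818}
scene {'mtx': array([[481.92601109,   0.        , 314.78419005],
       [  0.        , 481.92601109, 233.58573858],
       [  0.        ,   0.        ,   1.        ]]), 'k1': -0.03274817154994814, 'pose': array([[-0.76874371,  0.46717987, -0.43677921,  1.07041408],
       [ 0.63954209,  0.5568763 , -0.52997613,  0.61596528],
       [-0.00436219, -0.6867545 , -0.72687635,  1.00481475],
       [ 0.        ,  0.        ,  0.        ,  1.        ]])}
top {'mtx': array([[435.32185251,   0.        , 321.67251839],
       [  0.        , 435.32185251, 244.239321  ],
       [  0.        ,   0.        ,   1.        ]]), 'k1': 0.017980762472860665, 'pose': array([[-0.06466054, -0.97336416,  0.21995732,  0.30117111],
       [-0.99788724,  0.06446717, -0.00806474, -0.03693005],
       [-0.0063301 , -0.22001407, -0.97547616,  1.01567686],
       [ 0.        ,  0.        ,  0.        ,  1.        ]])}
```

View pics/scene0.png

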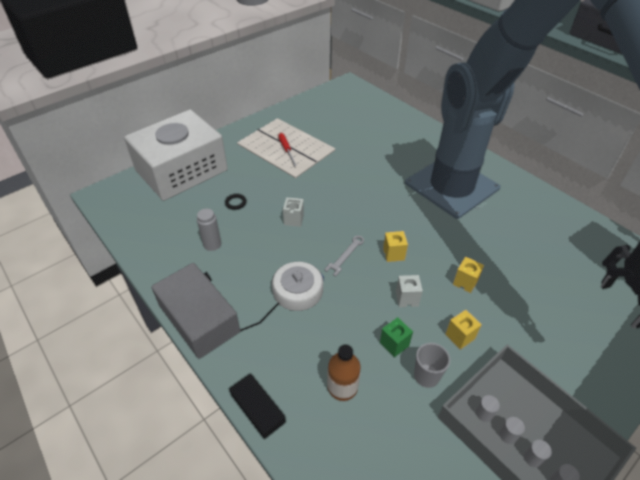

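View pics/top0.png

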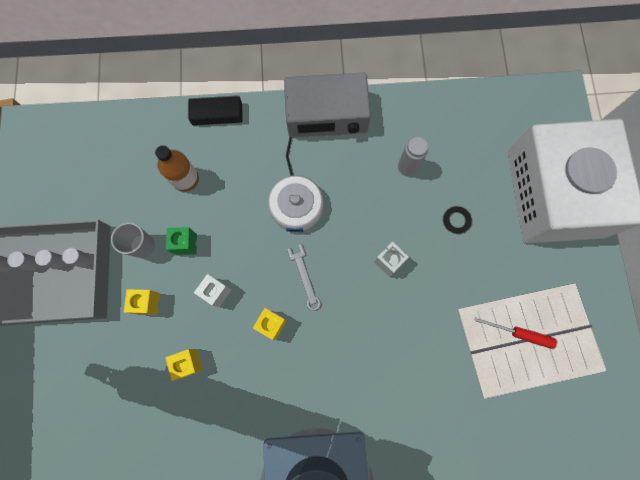

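```bash
python3 - <<'E'
import cv2,numpy as np
t=cv2.imread("pics/top0.png");s=cv2.imread("pics/scene0.png")
def c(im,x,y,w,k): 
    return cv2.resize(im[y:y+w,x:x+w],None,fx=k,fy=k,interpolation=cv2.INTER_CUBIC)
cv2.imwrite("pics/c1.png",np.hstack([c(t,187,265,50,8),c(t,265,173,66,400/66)[:400]]))
cv2.imwrite("pics/c2.png",np.hstack([c(s,385,265,50,8),c(s,265,255,66,400/66)[:400]]))
cv2.imwrite("pics/c3.png",np.hstack([c(s,270,188,50,8),c(t,367,235,50,8)]))
E
```

```text
(no output)
```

View pics/c1.png

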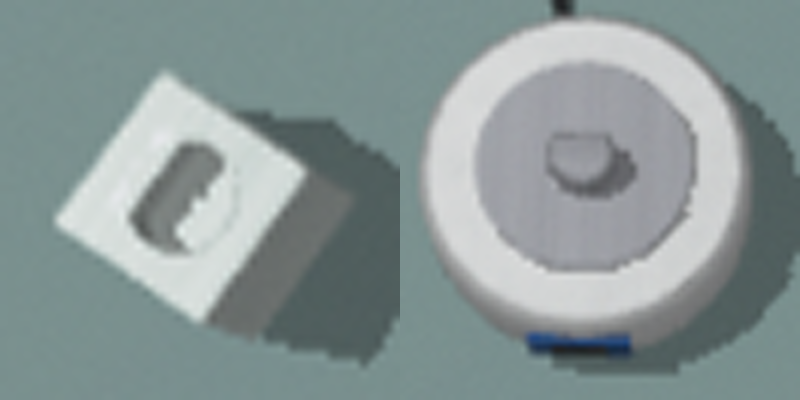

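View pics/c2.png

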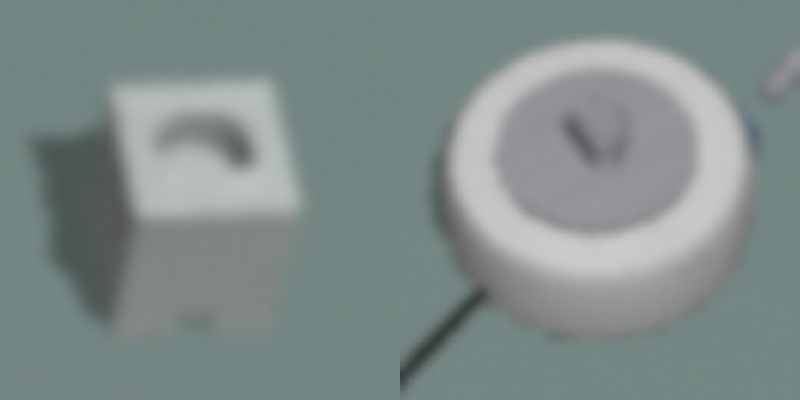

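View pics/c3.png

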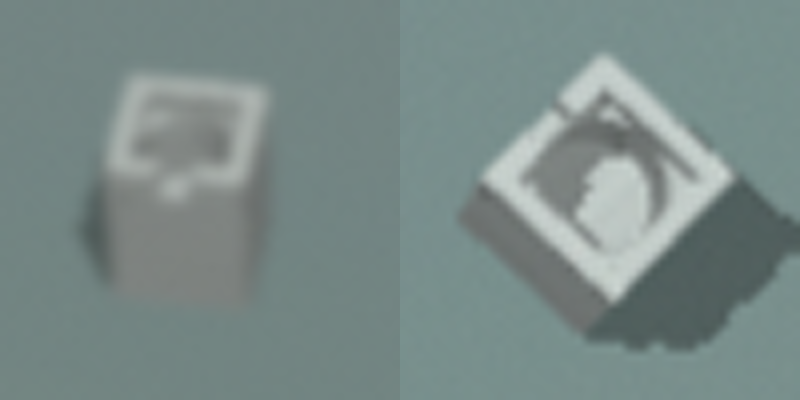

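```bash
cat > h.py <<'E'
import numpy as np,cv2
from station import robot
def ray(n,px):
    m=robot.camera_model(n);K=m["mtx"];k=m["k1"]
    d=np.array([(px[0]-K[0,2])/K[0,0],(px[1]-K[1,2])/K[1,1]]);u=d.copy()
    for _ in range(20): u=d/(1+k*(u@u))
    return m["pose"][:3,3],m["pose"][:3,:3]@np.array([u[0],u[1],1])
def onz(n,px,z):
    o,d=ray(n,px);return (o+d*(z-o[2])/d[2])
def proj(n,P):
    m=robot.camera_model(n);K=m["mtx"];T=np.linalg.inv(m["pose"]);P=np.atleast_2d(P)
    c=P@T[:3,:3].T+T[:3,3];u=c[:,:2]/c[:,2:];r=(u**2).sum(1,keepdims=True);u=u*(1+m["k1"]*r)
    return u*[K[0,0],K[1,1]]+K[:2,2]
E
python3 - <<'E'
from h import *
def cv(p,x0,y0,k): return ((p[0]+.5)/k-.5+x0,(p[1]+.5)/k-.5+y0)
A=np.array([onz("top",cv(p,187,265,8),.064) for p in [(165,70),(308,172),(205,325),(55,222)]])
print(A.round(4),A.mean(0),[np.linalg.norm(A[i]-A[i-1]) for i in range(4)])
for i in range(4):
    d=A[i]-A[i-1];print(np.degrees(np.arctan2(d[1],d[0])))
B=np.array([onz("scene",cv(p,385,265,8),.064) for p in [(110,88),(272,80),(300,208),(133,218)]])
print(B.round(4),B.mean(0))
k=400/66
S=np.array([onz("top",cv(p,265,173,k),.066) for p in [(149,134),(212,134)]]);print("flat",S,S[1]-S[0])
f=[(570-400,205),(612-400,170),(555-400,175)]
P=np.array([onz("top",cv(p,265,173,k),.05) for p in [(76,165),(296,165),(186,62),(186,271)]]);print("plat",P,P.mean(0))
Q=np.array([onz("scene",cv(p,265,255,k),.05) for p in [(95,152),(298,152),(196,68),(196,233)]]);print("platS",Q,Q[:2].mean(0),Q[2:].mean(0))
# stub scene flat
S=np.array([onz("scene",cv(p,265,255,k),.066) for p in [(165,120),(197,165)]]);print("flatS",S)
for n,p,z in [("other",(392,259),.064),("wr",(304,277),0),("green",(181,240),.06),("yel",(269,324),.06),("yel2",(183,365),.06),("beaker",(130,238),.085),("bottle",(164,153),.16),("can",(416,148),.12)]: print(n,onz("top",p,z))
E
```

```text
[[0.4668 0.2118 0.064 ]
 [0.4359 0.1728 0.064 ]
 [0.396  0.2014 0.064 ]
 [0.4267 0.242  0.064 ]] [0.4313577  0.20699067 0.064     ] [np.float64(0.05016943310388607), np.float64(0.04971196783072905), np.float64(0.049028152179589266), np.float64(0.05096162969981105)]
-37.05740667249811
-128.42765397389167
144.41975110314723
52.907525791042374
[[0.4379 0.1734 0.064 ]
 [0.397  0.2037 0.064 ]
 [0.4276 0.2424 0.064 ]
 [0.469  0.2124 0.064 ]] [0.43287402 0.20797811 0.064     ]
flat [[ 0.63659921  0.02213832  0.066     ]
 [ 0.63500969 -0.00167804  0.066     ]] [-0.00158952 -0.02381636  0.        ]
plat [[ 0.63160345  0.05173207  0.05      ]
 [ 0.62597836 -0.03260846  0.05      ]
 [ 0.67060797  0.00739562  0.05      ]
 [ 0.58652291  0.01173607  0.05      ]] [0.62867817 0.00956382 0.05      ]
platS [[ 0.66427777 -0.0138034   0.05      ]
 [ 0.60001924  0.0399938   0.05      ]
 [ 0.60446467 -0.02225997  0.05      ]
 [ 0.65785895  0.04532506  0.05      ]] [0.6321485 0.0130952 0.05     ] [0.63116181 0.01153254 0.05      ]
flatS [[0.63911244 0.00192445 0.066     ]
 [0.64343929 0.02853855 0.066     ]]
other [ 0.47190837 -0.19846386  0.064     ]
wr [0.45411018 0.00126023 0.        ]
green [0.54742088 0.2712033  0.06      ]
yel [0.34785997 0.08017577 0.06      ]
yel2 [0.27468161 0.26486984 0.06      ]
beaker [0.5528874  0.37473989 0.085     ]
bottle [0.71338115 0.27570093 0.16      ]
can [ 0.70717743 -0.26671203  0.12      ]
```

```bash
cat >> h.py <<'E'
from scipy.spatial.transform import Rotation as Ro
def toolR(az,lean,yaz):
    a=np.radians(az);l=np.radians(lean);b=np.radians(yaz)
    x=np.array([np.cos(a)*np.sin(l),np.sin(a)*np.sin(l),-np.cos(l)])
    y=np.array([np.cos(b),np.sin(b),0]);return np.c_[x,y,np.cross(x,y)]
def plan(R,G=None,tcp=None,back=0):
    """rotation (tool rotvec) then shift in the new tool frame, mm; G=nominal grasp point"""
    s=robot.state();R0=s["ee_rot"]
    rv=Ro.from_matrix(R0.T@R).as_rotvec();n=int(np.ceil(np.degrees(np.linalg.norm(rv))/9.5))
    if tcp is None: tcp=np.array(G)+.019*R[:,0]
    d=np.array(tcp)-back/1000*R[:,0]
    sh=1000*R.T@(d-s["position"]);m=int(np.ceil(np.linalg.norm(sh)/40))
    print("rot",rv.round(4),"rows",n,"each",(rv/max(n,1)).round(4));print("shift",sh.round(1),"rows",m,"each",(sh/max(m,1)).round(1),"tcp",d.round(4))
def st():
    s=robot.state();print("t %.2f"%s["t"],"pos",s["position"].round(4),"F",s["ft_force"].round(1),"w %.4f"%s["width"],"q",s["joint_pos"].round(0));print(s["ee_rot"].round(3).tolist())
E
python3 - <<'E'
from h import *
plan(toolR(53,50,-37),G=(.430,.205,.037),back=130)
R=toolR(53,50,143)
plan(R,G=(.430,.205,.037),back=130)
E
```

```text
rot [1.635  0.6313 0.7636] rows 12 each [0.1363 0.0526 0.0636]
shift [-164.4  342.6  271.2] rows 12 each [-13.7  28.6  22.6] tcp [0.3788 0.1371 0.1083]
rot [-1.2857 -0.7272  0.6012] rows 10 each [-0.1286 -0.0727  0.0601]
shift [-164.4 -342.6 -271.2] rows 12 each [-13.7 -28.6 -22.6] tcp [0.3788 0.1371 0.1083]
```

```bash
python3 - <<'E'
from h import *
plan(toolR(0,0,-37),G=(.432,.2075,.040),back=80)
E
```

```text
rot [1.7609e+00 1.5000e-03 1.1000e-03] rows 11 each [1.601e-01 1.000e-04 1.000e-04]
shift [109.4 342.7 212. ] rows 11 each [ 9.9 31.2 19.3] tcp [0.432  0.2075 0.101 ]
```

apply_moves(targets=[{"rx": 0.16,"fingers": 1},{"rx": 0.16,"fingers": 1},{"rx": 0.16,"fingers": 1},{"rx": 0.16,"fingers": 1},{"rx": 0.16,"fingers": 1},{"rx": 0.16,"fingers": 1},{"rx": 0.16,"fingers": 1},{"rx": 0.16,"fingers": 1}])

```text
$.targets[0]: bad value
```

apply_moves(targets=[{"rx": 0.16,"fingers": 1},{"rx": 0.16,"fingers": 1},{"rx": 0.16,"fingers": 1},{"ty": 40,"tz": 25,"fingers": 1},{"ty": 40,"tz": 25,"fingers": 1},{"ty": 40,"tz": 25,"fingers": 1},{"ty": 40,"tz": 25,"fingers": 1},{"ty": 40,"tz": 25,"fingers": 1}])

```text
$.targets[0]: bad value
```

```bash
python3 - <<'E'
from h import *
st();plan(toolR(0,0,-37),G=(.432,.2075,.040),back=80)
E
```

```text
t 0.10 pos [0.2859 0.5831 0.2104] F [ 0.5 -0.2 -1.2] w 0.0856 q [-68.  31.  -0.  88.   0.  61.  -4.]
[[-0.001, 0.44, 0.898], [-0.001, 0.898, -0.44], [-1.0, -0.002, 0.0]]
rot [1.7609e+00 1.5000e-03 1.1000e-03] rows 11 each [1.601e-01 1.000e-04 1.000e-04]
shift [109.4 342.7 212. ] rows 11 each [ 9.9 31.2 19.3] tcp [0.432  0.2075 0.101 ]
```

apply_moves(targets=[{"tx": 0,"ty": 0,"tz": 0,"rx": 0.16,"ry": 0,"rz": 0,"fingers": 1},{"tx": 0,"ty": 0,"tz": 0,"rx": 0.16,"ry": 0,"rz": 0,"fingers": 1},{"tx": 0,"ty": 0,"tz": 0,"rx": 0.16,"ry": 0,"rz": 0,"fingers": 1},{"tx": 0,"ty": 0,"tz": 0,"rx": 0.16,"ry": 0,"rz": 0,"fingers": 1},{"tx": 0,"ty": 0,"tz": 0,"rx": 0.16,"ry": 0,"rz": 0,"fingers": 1},{"tx": 0,"ty": 0,"tz": 0,"rx": 0.16,"ry": 0,"rz": 0,"fingers": 1},{"tx": 0,"ty": 0,"tz": 0,"rx": 0.16,"ry": 0,"rz": 0,"fingers": 1},{"tx": 0,"ty": 0,"tz": 0,"rx": 0.16,"ry": 0,"rz": 0,"fingers": 1}])

```text
t: 1.1
position: [0.2859, 0.5833, 0.2107]
ee_rot: [[-0.0, 0.986, -0.169], [-0.001, -0.169, -0.986], [-1.0, -0.0, 0.001]]
ft_force: [0.3, -0.2, -0.1]
width: 0.0852
```

apply_moves(targets=[{"tx": 0,"ty": 0,"tz": 0,"rx": 0.16,"ry": 0,"rz": 0,"fingers": 1},{"tx": 0,"ty": 0,"tz": 0,"rx": 0.16,"ry": 0,"rz": 0,"fingers": 1},{"tx": 0,"ty": 0,"tz": 0,"rx": 0.16,"ry": 0,"rz": 0,"fingers": 1},{"tx": 0,"ty": 40,"tz": 25,"rx": 0,"ry": 0,"rz": 0,"fingers": 1},{"tx": 0,"ty": 40,"tz": 25,"rx": 0,"ry": 0,"rz": 0,"fingers": 1},{"tx": 0,"ty": 40,"tz": 25,"rx": 0,"ry": 0,"rz": 0,"fingers": 1},{"tx": 0,"ty": 40,"tz": 25,"rx": 0,"ry": 0,"rz": 0,"fingers": 1},{"tx": 0,"ty": 40,"tz": 25,"rx": 0,"ry": 0,"rz": 0,"fingers": 1}])

```text
t: 2.1
position: [0.371, 0.3619, 0.211]
ee_rot: [[-0.0, 0.799, -0.601], [-0.0, -0.601, -0.799], [-1.0, 0.0, 0.0]]
ft_force: [-0.4, -0.2, -0.4]
width: 0.0858
```

```bash
python3 - <<'E'
from h import *
st();plan(toolR(0,0,-37),G=(.432,.2075,.040),back=80)
E
```

```text
t 2.10 pos [0.371  0.3619 0.211 ] F [-0.4 -0.2 -0.4] w 0.0858 q [-71.  19.  27. 109. -10.  54. -76.]
[[-0.0, 0.799, -0.601], [-0.0, -0.601, -0.799], [-1.0, 0.0, 0.0]]
rot [ 0.001   0.0004 -0.    ] rows 1 each [ 0.001   0.0004 -0.    ]
shift [110.  141.6  86.6] rows 5 each [22.  28.3 17.3] tcp [0.432  0.2075 0.101 ]
```

apply_moves(targets=[{"tx": 10,"ty": 35.4,"tz": 21.7,"rx": 0,"ry": 0,"rz": 0,"fingers": 1},{"tx": 20,"ty": 35.4,"tz": 21.7,"rx": 0,"ry": 0,"rz": 0,"fingers": 1},{"tx": 20,"ty": 35.4,"tz": 21.7,"rx": 0,"ry": 0,"rz": 0,"fingers": 1},{"tx": 20,"ty": 35.4,"tz": 21.5,"rx": 0,"ry": 0,"rz": 0,"fingers": 1},{"tx": 20,"ty": 0,"tz": 0,"rx": 0,"ry": 0,"rz": 0,"fingers": 1},{"tx": 20,"ty": 0,"tz": 0,"rx": 0,"ry": 0,"rz": 0,"fingers": 1}])

```text
t: 2.85
position: [0.4319, 0.2085, 0.1004]
ee_rot: [[-0.0, 0.798, -0.602], [-0.0, -0.602, -0.798], [-1.0, -0.0, 0.0]]
ft_force: [-0.7, -0.6, -0.5]
width: 0.0852
```

```bash
python3 - <<'E'
from h import *
st();plan(toolR(0,0,-37),G=(.432,.2075,.040),back=0)
cv2.imwrite("pics/t1.png",robot.read_camera("top")[180:380,110:310].repeat(3,0).repeat(3,1))
E
```

```text
t 2.85 pos [0.4319 0.2085 0.1004] F [-0.7 -0.6 -0.5] w 0.0852 q [-52.  26.  26. 120. -18.  38. -51.]
[[-0.0, 0.798, -0.602], [-0.0, -0.602, -0.798], [-1.0, -0.0, 0.0]]
rot [-0.0006  0.0003  0.    ] rows 1 each [-0.0006  0.0003  0.    ]
shift [79.4  0.6  0.7] rows 2 each [39.7  0.3  0.4] tcp [0.432  0.2075 0.021 ]
```

View pics/t1.png

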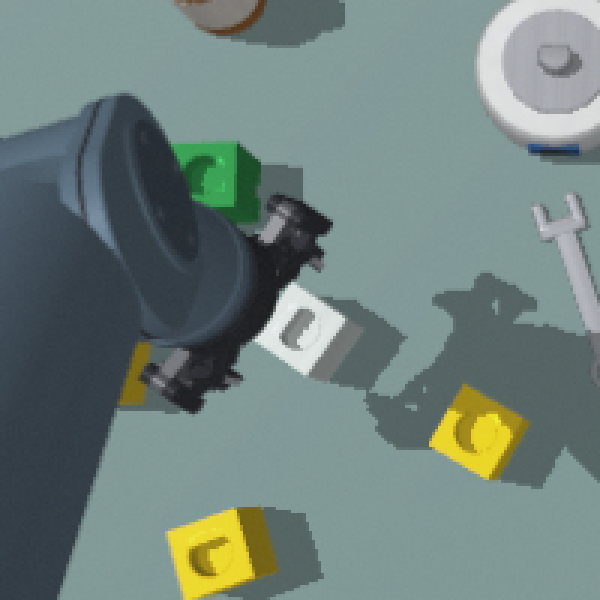

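```bash
python3 - <<'E'
from h import *
for P in [(.432,.2085,.1004),(.432,.2085,.117),(.432,.2075,.064)]: 
  print((proj("top",np.array(P))-[110,180])*3)
y=np.array([.798,-.602,0])
for s in(-1,1): print((proj("top",np.array([.432,.2085,.108])+s*.0425*y)-[110,180])*3)
E
```

```text
[[282.91424928 320.50487412]]
[[276.43669483 317.51302162]]
[[297.71893444 326.61916425]]
[[243.04624719 370.41750751]]
[[316.23446229 268.78490361]]
```

apply_moves(targets=[{"tx": 27,"ty": 0.6,"tz": 0.7,"rx": 0,"ry": 0,"rz": 0,"fingers": 1},{"tx": 26,"ty": 0,"tz": 0,"rx": 0,"ry": 0,"rz": 0,"fingers": 1},{"tx": 26,"ty": 0,"tz": 0,"rx": 0,"ry": 0,"rz": 0,"fingers": 1},{"tx": 0,"ty": 0,"tz": 0,"rx": 0,"ry": 0,"rz": 0,"fingers": -1},{"tx": 0,"ty": 0,"tz": 0,"rx": 0,"ry": 0,"rz": 0,"fingers": -1},{"tx": 0,"ty": 0,"tz": 0,"rx": 0,"ry": 0,"rz": 0,"fingers": -1},{"tx": 0,"ty": 0,"tz": 0,"rx": 0,"ry": 0,"rz": 0,"fingers": -1},{"tx": 0,"ty": 0,"tz": 0,"rx": 0,"ry": 0,"rz": 0,"fingers": -1}])

```text
t: 3.9
position: [0.4328, 0.2085, 0.0235]
ee_rot: [[0.002, 0.799, -0.601], [0.001, -0.601, -0.799], [-1.0, 0.001, -0.002]]
ft_force: [-1.0, -3.1, 7.3]
width: 0.049
```

```bash
python3 - <<'E'
from h import *
st()
E
```

```text
t 3.90 pos [0.4328 0.2085 0.0235] F [-1.  -3.1  7.3] w 0.0490 q [-47.  34.  20. 121. -24.  29. -46.]
[[0.002, 0.799, -0.601], [0.001, -0.601, -0.799], [-1.0, 0.001, -0.002]]
```

apply_moves(targets=[{"tx": -25,"ty": 0,"tz": 0,"rx": 0,"ry": 0,"rz": 0,"fingers": -1},{"tx": 0,"ty": 0,"tz": 0,"rx": -0.1745,"ry": 0,"rz": 0,"fingers": -1},{"tx": 0,"ty": 0,"tz": 0,"rx": -0.1745,"ry": 0,"rz": 0,"fingers": -1},{"tx": 0,"ty": 0,"tz": 0,"rx": -0.1745,"ry": 0,"rz": 0,"fingers": -1},{"tx": 0,"ty": 0,"tz": 0,"rx": -0.1745,"ry": 0,"rz": 0,"fingers": -1},{"tx": 0,"ty": 0,"tz": 0,"rx": -0.1745,"ry": 0,"rz": 0,"fingers": -1},{"tx": 0,"ty": 0,"tz": 0,"rx": -0.1745,"ry": 0,"rz": 0,"fingers": -1},{"tx": 0,"ty": 0,"tz": 0,"rx": -0.1745,"ry": 0,"rz": 0,"fingers": -1}])

```text
t: 4.9
position: [0.4318, 0.2081, 0.0475]
ee_rot: [[0.0, 0.835, 0.55], [-0.0, 0.55, -0.835], [-1.0, 0.0, 0.0]]
ft_force: [-0.5, -0.5, -4.2]
width: 0.0487
```

apply_moves(targets=[{"tx": 0,"ty": 0,"tz": 0,"rx": -0.1745,"ry": 0,"rz": 0,"fingers": -1},{"tx": 0,"ty": 0,"tz": 0,"rx": -0.1745,"ry": 0,"rz": 0,"fingers": -1},{"tx": 0,"ty": 0,"tz": 0,"rx": -0.1745,"ry": 0,"rz": 0,"fingers": -1},{"tx": 0,"ty": 0,"tz": 0,"rx": -0.1745,"ry": 0,"rz": 0,"fingers": -1},{"tx": 0,"ty": 0,"tz": 0,"rx": -0.1745,"ry": 0,"rz": 0,"fingers": -1},{"tx": 0,"ty": 0,"tz": 0,"rx": 0,"ry": 0,"rz": 0,"fingers": -1}])

```text
t: 5.65
position: [0.4319, 0.2079, 0.0474]
ee_rot: [[0.0, 0.123, 0.992], [-0.0, 0.992, -0.123], [-1.0, -0.0, 0.0]]
ft_force: [-0.5, -0.8, -4.2]
width: 0.0488
```

```bash
python3 - <<'E'
from h import *
st()
plan(toolR(0,0,83),tcp=(.43,.18,.0235))
E
```

```text
t 5.65 pos [0.4319 0.2079 0.0474] F [-0.5 -0.8 -4.2] w 0.0488 q [-23.  30. -10. 119.   9.  31.  43.]
[[0.0, 0.123, 0.992], [-0.0, 0.992, -0.123], [-1.0, -0.0, 0.0]]
rot [-0.0015  0.0001  0.0001] rows 1 each [-0.0015  0.0001  0.0001]
shift [ 23.9 -28.    1.5] rows 1 each [ 23.9 -28.    1.5] tcp [0.43   0.18   0.0235]
```

apply_moves(targets=[{"tx": 0,"ty": -28,"tz": 1.5,"rx": 0,"ry": 0,"rz": 0,"fingers": -1},{"tx": 15,"ty": 0,"tz": 0,"rx": 0,"ry": 0,"rz": 0,"fingers": -1},{"tx": 5,"ty": 0,"tz": 0,"rx": 0,"ry": 0,"rz": 0,"fingers": -1},{"tx": 3,"ty": 0,"tz": 0,"rx": 0,"ry": 0,"rz": 0,"fingers": -1},{"tx": 0,"ty": 0,"tz": 0,"rx": 0,"ry": 0,"rz": 0,"fingers": -1}])

```text
t: 6.28
position: [0.43, 0.1809, 0.0241]
ee_rot: [[-0.0, 0.121, 0.993], [0.0, 0.993, -0.121], [-1.0, 0.0, -0.0]]
ft_force: [-0.6, 0.8, -3.9]
width: 0.0485
```

apply_moves(targets=[{"tx": 1,"ty": 0,"tz": 0,"rx": 0,"ry": 0,"rz": 0,"fingers": -1},{"tx": 0,"ty": 0,"tz": 0,"rx": 0,"ry": 0,"rz": 0,"fingers": 1},{"tx": 0,"ty": 0,"tz": 0,"rx": 0,"ry": 0,"rz": 0,"fingers": 1},{"tx": 0,"ty": 0,"tz": 0,"rx": 0,"ry": 0,"rz": 0,"fingers": 1},{"tx": 0,"ty": 0,"tz": 0,"rx": 0,"ry": 0,"rz": 0,"fingers": 1},{"tx": -40,"ty": 0,"tz": 0,"rx": 0,"ry": 0,"rz": 0,"fingers": 1},{"tx": -40,"ty": 0,"tz": 0,"rx": 0,"ry": 0,"rz": 0,"fingers": 1}])

```text
t: 7.15
position: [0.4296, 0.1801, 0.1039]
ee_rot: [[-0.001, 0.121, 0.993], [-0.0, 0.993, -0.121], [-1.0, -0.001, -0.001]]
ft_force: [0.6, 0.2, 1.4]
width: 0.0853
```

```bash
python3 - <<'E'
from h import *
st()
plan(toolR(173,50,83),G=(.433,.1805,.038),back=80)
E
```

```text
t 7.15 pos [0.4296 0.1801 0.1039] F [0.6 0.2 1.4] w 0.0853 q [-19.  23. -11. 120.   7.  38.  48.]
[[-0.001, 0.121, 0.993], [-0.0, 0.993, -0.121], [-1.0, -0.001, -0.001]]
rot [2.000e-04 8.716e-01 7.000e-04] rows 6 each [0.000e+00 1.453e-01 1.000e-04]
shift [-21.2   0.8  52.6] rows 2 each [-10.6   0.4  26.3] tcp [0.4794 0.1748 0.0772]
```

apply_moves(targets=[{"tx": 0,"ty": 0,"tz": 8,"rx": 0,"ry": 0.1453,"rz": 0,"fingers": 1},{"tx": 0,"ty": 0,"tz": 8,"rx": 0,"ry": 0.1453,"rz": 0,"fingers": 1},{"tx": 0,"ty": 0,"tz": 8,"rx": 0,"ry": 0.1453,"rz": 0,"fingers": 1},{"tx": 0,"ty": 0,"tz": 8,"rx": 0,"ry": 0.1453,"rz": 0,"fingers": 1},{"tx": 0,"ty": 0,"tz": 8,"rx": 0,"ry": 0.1453,"rz": 0,"fingers": 1},{"tx": 0,"ty": 0,"tz": 0,"rx": 0,"ry": 0.1453,"rz": 0,"fingers": 1},{"tx": 0,"ty": 0,"tz": 0,"rx": 0,"ry": 0,"rz": 0,"fingers": 1}])

```text
t: 8.02
position: [0.4667, 0.1745, 0.0885]
ee_rot: [[-0.763, 0.123, 0.635], [0.093, 0.992, -0.081], [-0.64, -0.002, -0.768]]
ft_force: [-0.8, 0.7, 0.1]
width: 0.0854
```

```bash
python3 - <<'E'
from h import *
st()
plan(toolR(173,50,83),G=(.433,.1805,.038),back=80)
cv2.imwrite("pics/s2.png",cv2.resize(robot.read_camera("scene")[180:420,250:570],None,fx=2.5,fy=2.5))
cv2.imwrite("pics/t2.png",robot.read_camera("top")[180:380,110:310].repeat(3,0).repeat(3,1))
E
```

```text
t 8.03 pos [0.4667 0.1745 0.0885] F [-0.8  0.7  0.1] w 0.0854 q [ -6.  58. -14.  75.  -8.  94.  67.]
[[-0.763, 0.123, 0.635], [0.093, 0.992, -0.081], [-0.64, -0.002, -0.768]]
rot [-0.0027 -0.0036  0.0006] rows 1 each [-0.0027 -0.0036  0.0006]
shift [-2.4  1.8 16.7] rows 1 each [-2.4  1.8 16.7] tcp [0.4794 0.1748 0.0772]
```

View pics/s2.png

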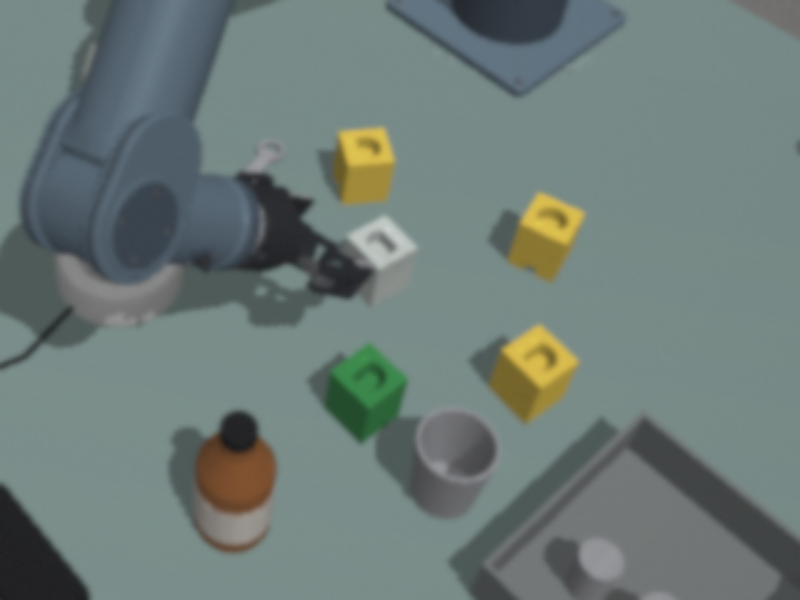

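View pics/t2.png

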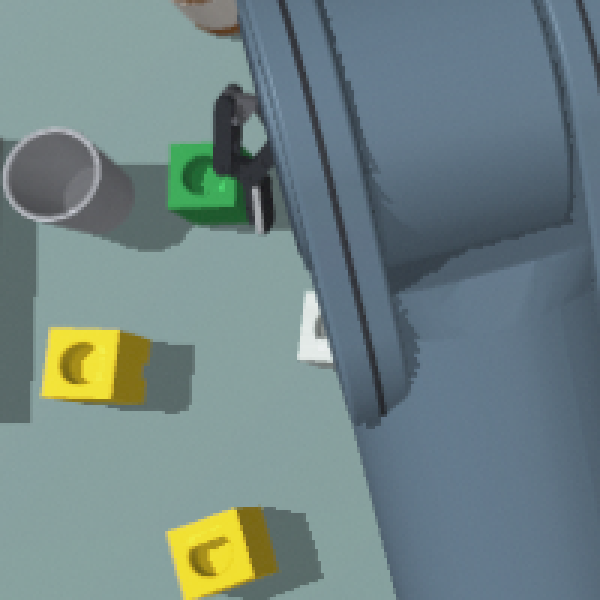

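apply_moves(targets=[{"tx": 0,"ty": 1.8,"tz": 16.7,"rx": 0,"ry": -0.0036,"rz": 0,"fingers": 1},{"tx": 20,"ty": 0,"tz": 0,"rx": 0,"ry": 0,"rz": 0,"fingers": 1},{"tx": 20,"ty": 0,"tz": 0,"rx": 0,"ry": 0,"rz": 0,"fingers": 1},{"tx": 20,"ty": 0,"tz": 0,"rx": 0,"ry": 0,"rz": 0,"fingers": 1}])

```text
t: 8.62
position: [0.4331, 0.1822, 0.0407]
ee_rot: [[-0.755, 0.121, 0.644], [0.092, 0.993, -0.078], [-0.649, 0.001, -0.761]]
ft_force: [0.1, -0.4, 0.2]
width: 0.0851
```

```bash
python3 - <<'E'
from h import *
st()
plan(toolR(173,50,83),G=(.433,.1805,.038),back=0)
E
```

```text
t 8.62 pos [0.4331 0.1822 0.0407] F [ 0.1 -0.4  0.2] w 0.0851 q [ -7.  59. -15.  81.  -7.  86.  67.]
[[-0.755, 0.121, 0.644], [0.092, 0.993, -0.078], [-0.649, 0.001, -0.761]]
rot [0.0012 0.0081 0.0003] rows 1 each [0.0012 0.0081 0.0003]
shift [20.6 -1.7  2.1] rows 1 each [20.6 -1.7  2.1] tcp [0.4186 0.1823 0.0258]
```

apply_moves(targets=[{"tx": 20.6,"ty": -1.5,"tz": 2,"rx": 0,"ry": 0.007,"rz": 0,"fingers": 1},{"tx": 0,"ty": 0,"tz": 0,"rx": 0,"ry": 0,"rz": 0,"fingers": 1},{"tx": 0,"ty": 0,"tz": 0,"rx": 0,"ry": 0,"rz": 0,"fingers": -1},{"tx": 0,"ty": 0,"tz": 0,"rx": 0,"ry": 0,"rz": 0,"fingers": -1},{"tx": 0,"ty": 0,"tz": 0,"rx": 0,"ry": 0,"rz": 0,"fingers": -1},{"tx": 0,"ty": 0,"tz": 0,"rx": 0,"ry": 0,"rz": 0,"fingers": -1},{"tx": 0,"ty": 0,"tz": 0,"rx": 0,"ry": 0,"rz": 0,"fingers": -1}])

```text
t: 9.5
position: [0.4194, 0.1822, 0.0261]
ee_rot: [[-0.761, 0.122, 0.638], [0.094, 0.993, -0.078], [-0.642, 0.001, -0.766]]
ft_force: [4.9, 0.3, 5.5]
width: 0.049
```

```bash
python3 - <<'E'
from h import *
st()
E
```

```text
t 9.50 pos [0.4194 0.1822 0.0261] F [4.9 0.3 5.5] w 0.0490 q [ -7.  60. -15.  83.  -7.  84.  67.]
[[-0.761, 0.122, 0.638], [0.094, 0.993, -0.078], [-0.642, 0.001, -0.766]]
```

```bash
cat >> h.py <<'E'
def Rz(a): return Ro.from_euler('z',a,degrees=True).as_matrix()
def blockplan(Rb0,Rt0,pb0,pt0,Rb1,pb1,up=0):
    Rbt=Rb0.T@Rt0; off=Rb0.T@(np.array(pt0)-np.array(pb0))
    R=Rb1@Rbt; p=np.array(pb1)+Rb1@off+[0,0,up]
    print("toolx",R[:,0].round(3),"y az",np.degrees(np.arctan2(R[1,1],R[0,1])).round(1))
    plan(R,tcp=p); return R,p
def lying(M):  # mouth az M, x_b down
    z=np.array([np.cos(np.radians(M)),np.sin(np.radians(M)),0]);x=np.array([0,0,-1.]);return np.c_[x,np.cross(z,x),z]
E
cat > s1.py <<'E'
from h import *
Rt0=toolR(173,50,83);a=np.radians(173)
x=np.array([np.cos(a),np.sin(a),0]);z=np.array([0,0,-1.]);Rb0=np.c_[x,np.cross(z,x),z]
pb0=(.430,.1805,.032);pt0=(.4194,.1822,.0261)
E
python3 - <<'E'
from s1 import *
st()
for M in(-80,-60): 
  R,p=blockplan(Rb0,Rt0,pb0,pt0,lying(M),(.44,.16,.025),up=.06)
u=robot.state()["ee_rot"].T@[0,0,75];print("lift75",u)
E
```

```text
t 9.50 pos [0.4194 0.1822 0.0261] F [4.9 0.3 5.5] w 0.0490 q [ -7.  60. -15.  83.  -7.  84.  67.]
[[-0.761, 0.122, 0.638], [0.094, 0.993, -0.078], [-0.642, 0.001, -0.766]]
toolx [ 0.112 -0.633 -0.766] y az 10.0
rot [ 1.3917 -1.336   0.1214] rows 12 each [ 0.116  -0.1113  0.0101]
shift [-16.7  16.8  55. ] rows 2 each [-8.4  8.4 27.5] tcp [0.4414 0.1543 0.0743]
toolx [ 0.321 -0.557 -0.766] y az 30.0
rot [ 1.0167 -1.4484  0.0885] rows 11 each [ 0.0924 -0.1317  0.008 ]
shift [-14.1   7.1  58.1] rows 2 each [-7.1  3.6 29.1] tcp [0.4433 0.1551 0.0743]
lift75 [-4.81813401e+01  5.31336304e-02 -5.74765660e+01]
```

apply_moves(targets=[{"tx": -24,"ty": 0,"tz": -29,"rx": 0,"ry": 0,"rz": 0,"fingers": -1},{"tx": -24,"ty": 0,"tz": -29,"rx": 0,"ry": 0,"rz": 0,"fingers": -1},{"tx": 0,"ty": 0,"tz": 0,"rx": 0.116,"ry": -0.1113,"rz": 0.0101,"fingers": -1},{"tx": 0,"ty": 0,"tz": 0,"rx": 0.116,"ry": -0.1113,"rz": 0.0101,"fingers": -1},{"tx": 0,"ty": 0,"tz": 0,"rx": 0.116,"ry": -0.1113,"rz": 0.0101,"fingers": -1},{"tx": 0,"ty": 0,"tz": 0,"rx": 0.116,"ry": -0.1113,"rz": 0.0101,"fingers": -1},{"tx": 0,"ty": 0,"tz": 0,"rx": 0.116,"ry": -0.1113,"rz": 0.0101,"fingers": -1},{"tx": 0,"ty": 0,"tz": 0,"rx": 0.116,"ry": -0.1113,"rz": 0.0101,"fingers": -1}])

```text
t: 10.5
position: [0.4173, 0.1816, 0.1006]
ee_rot: [[-0.247, 0.665, 0.705], [-0.136, 0.696, -0.705], [-0.959, -0.27, -0.082]]
ft_force: [-0.1, -0.9, -3.8]
width: 0.0492
```

apply_moves(targets=[{"tx": 0,"ty": 0,"tz": 0,"rx": 0.116,"ry": -0.1113,"rz": 0.0101,"fingers": -1},{"tx": 0,"ty": 0,"tz": 0,"rx": 0.116,"ry": -0.1113,"rz": 0.0101,"fingers": -1},{"tx": 0,"ty": 0,"tz": 0,"rx": 0.116,"ry": -0.1113,"rz": 0.0101,"fingers": -1},{"tx": 0,"ty": 0,"tz": 0,"rx": 0.116,"ry": -0.1113,"rz": 0.0101,"fingers": -1},{"tx": 0,"ty": 0,"tz": 0,"rx": 0.116,"ry": -0.1113,"rz": 0.0101,"fingers": -1},{"tx": 0,"ty": 0,"tz": 0,"rx": 0.116,"ry": -0.1113,"rz": 0.0101,"fingers": -1},{"tx": 0,"ty": 0,"tz": 0,"rx": 0,"ry": 0,"rz": 0,"fingers": -1}])

```text
t: 11.38
position: [0.4162, 0.1842, 0.099]
ee_rot: [[0.111, 0.984, 0.142], [-0.633, 0.18, -0.753], [-0.766, -0.006, 0.643]]
ft_force: [0.1, -0.4, -3.7]
width: 0.0486
```

```bash
python3 - <<'E'
from s1 import *
st()
R,p=blockplan(Rb0,Rt0,pb0,pt0,lying(-80),(.44,.16,.025),up=.015)
cv2.imwrite("pics/s3.png",cv2.resize(robot.read_camera("scene")[180:420,250:570],None,fx=2.5,fy=2.5))
E
```

```text
t 11.38 pos [0.4162 0.1842 0.099 ] F [ 0.1 -0.4 -3.7] w 0.0486 q [-67.  40.  19. 110.  21.  60. -53.]
[[0.111, 0.984, 0.142], [-0.633, 0.18, -0.753], [-0.766, -0.006, 0.643]]
toolx [ 0.112 -0.633 -0.766] y az 10.0
rot [ 0.0088 -0.0001  0.0005] rows 1 each [ 0.0088 -0.0001  0.0005]
shift [ 75.1  19.7 -18.9] rows 2 each [37.6  9.8 -9.4] tcp [0.4414 0.1543 0.0293]
```

View pics/s3.png

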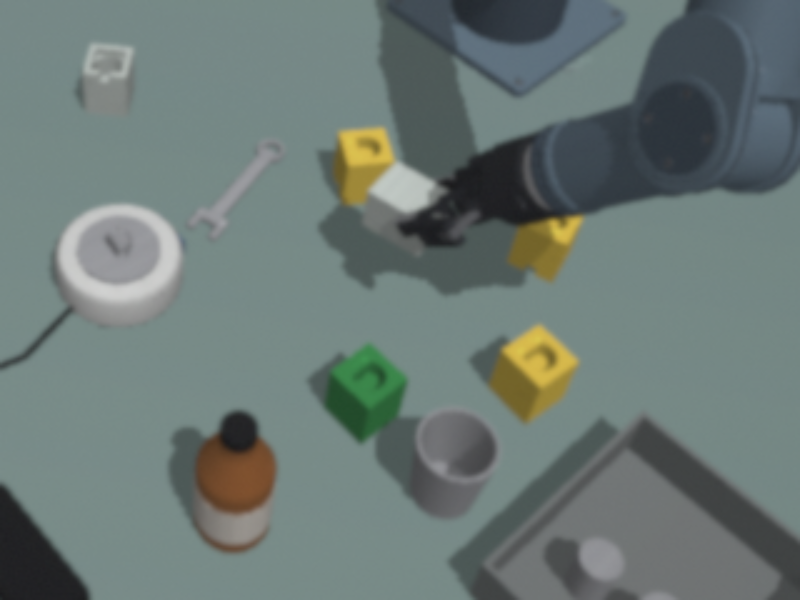

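apply_moves(targets=[{"tx": 37.5,"ty": 9.8,"tz": -9.4,"rx": 0.0044,"ry": 0,"rz": 0,"fingers": -1},{"tx": 37.5,"ty": 9.8,"tz": -9.4,"rx": 0.0044,"ry": 0,"rz": 0,"fingers": -1},{"tx": 6.9,"ty": 0,"tz": -5.8,"rx": 0,"ry": 0,"rz": 0,"fingers": -1},{"tx": 0,"ty": 0,"tz": 0,"rx": 0,"ry": 0,"rz": 0,"fingers": -1}])

```text
t: 11.92
position: [0.4429, 0.1519, 0.0225]
ee_rot: [[0.109, 0.986, 0.127], [-0.633, 0.167, -0.756], [-0.767, 0.002, 0.642]]
ft_force: [-0.2, 0.5, -3.6]
width: 0.049
```

```bash
python3 - <<'E'
from s1 import *
st()
R,p=blockplan(Rb0,Rt0,pb0,pt0,lying(-80),(.44,.16,.025),up=0)
E
```

```text
t 11.93 pos [0.4429 0.1519 0.0225] F [-0.2  0.5 -3.6] w 0.0490 q [-62.  48.  20. 110.  22.  51. -54.]
[[0.109, 0.986, 0.127], [-0.633, 0.167, -0.756], [-0.767, 0.002, 0.642]]
toolx [ 0.112 -0.633 -0.766] y az 10.0
rot [-0.0067 -0.0013  0.0029] rows 1 each [-0.0067 -0.0013  0.0029]
shift [ 4.6 -1.1 -7.3] rows 1 each [ 4.6 -1.1 -7.3] tcp [0.4414 0.1543 0.0143]
```

apply_moves(targets=[{"tx": 4.6,"ty": 0,"tz": -3.9,"rx": 0,"ry": 0,"rz": 0,"fingers": -1},{"tx": 0.8,"ty": 0,"tz": -0.65,"rx": 0,"ry": 0,"rz": 0,"fingers": -1},{"tx": 0,"ty": 0,"tz": 0,"rx": 0,"ry": 0,"rz": 0,"fingers": -1}])

```text
t: 12.3
position: [0.443, 0.1526, 0.0155]
ee_rot: [[0.11, 0.986, 0.127], [-0.633, 0.168, -0.756], [-0.766, 0.003, 0.642]]
ft_force: [1.0, -1.3, -3.1]
width: 0.0493
```

apply_moves(targets=[{"tx": 0.8,"ty": 0,"tz": -0.65,"rx": 0,"ry": 0,"rz": 0,"fingers": -1},{"tx": 0,"ty": 0,"tz": 0,"rx": 0,"ry": 0,"rz": 0,"fingers": -1}])

```text
t: 12.55
position: [0.443, 0.1522, 0.0142]
ee_rot: [[0.11, 0.986, 0.126], [-0.633, 0.167, -0.756], [-0.766, 0.003, 0.643]]
ft_force: [0.1, -0.6, -3.8]
width: 0.0489
```

apply_moves(targets=[{"tx": 0.8,"ty": 0,"tz": -0.65,"rx": 0,"ry": 0,"rz": 0,"fingers": -1},{"tx": 0.8,"ty": 0,"tz": -0.65,"rx": 0,"ry": 0,"rz": 0,"fingers": -1},{"tx": 0,"ty": 0,"tz": 0,"rx": 0,"ry": 0,"rz": 0,"fingers": -1}])

```text
t: 12.92
position: [0.4431, 0.1522, 0.0133]
ee_rot: [[0.11, 0.986, 0.126], [-0.634, 0.167, -0.755], [-0.765, 0.003, 0.644]]
ft_force: [-2.5, 2.5, 8.3]
width: 0.0493
```

apply_moves(targets=[{"tx": 0,"ty": 0,"tz": 0,"rx": 0,"ry": 0,"rz": 0,"fingers": 1},{"tx": 0,"ty": 0,"tz": 0,"rx": 0,"ry": 0,"rz": 0,"fingers": 1},{"tx": 0,"ty": 0,"tz": 0,"rx": 0,"ry": 0,"rz": 0,"fingers": 1},{"tx": 0,"ty": 0,"tz": 0,"rx": 0,"ry": 0,"rz": 0,"fingers": 1},{"tx": -30,"ty": 0,"tz": 0,"rx": 0,"ry": 0,"rz": 0,"fingers": 1},{"tx": -40,"ty": 0,"tz": 0,"rx": 0,"ry": 0,"rz": 0,"fingers": 1},{"tx": -40,"ty": 0,"tz": 0,"rx": 0,"ry": 0,"rz": 0,"fingers": 1}])

```text
t: 13.8
position: [0.4306, 0.2222, 0.0973]
ee_rot: [[0.11, 0.986, 0.126], [-0.634, 0.167, -0.755], [-0.766, 0.003, 0.643]]
ft_force: [-0.3, 0.2, -0.8]
width: 0.0854
```

```bash
python3 - <<'E'
from h import *
st()
i=robot.read_camera("top");cv2.imwrite("pics/t4.png",cv2.resize(i[230:330,190:290],None,fx=6,fy=6,interpolation=cv2.INTER_CUBIC))
i=robot.read_camera("scene");cv2.imwrite("pics/s4.png",cv2.resize(i[225:325,365:465],None,fx=6,fy=6,interpolation=cv2.INTER_CUBIC))
E
```

```text
t 13.80 pos [0.4306 0.2222 0.0973] F [-0.3  0.2 -0.8] w 0.0854 q [-67.  42.  19. 104.  19.  64. -53.]
[[0.11, 0.986, 0.126], [-0.634, 0.167, -0.755], [-0.766, 0.003, 0.643]]
```

View pics/t4.png

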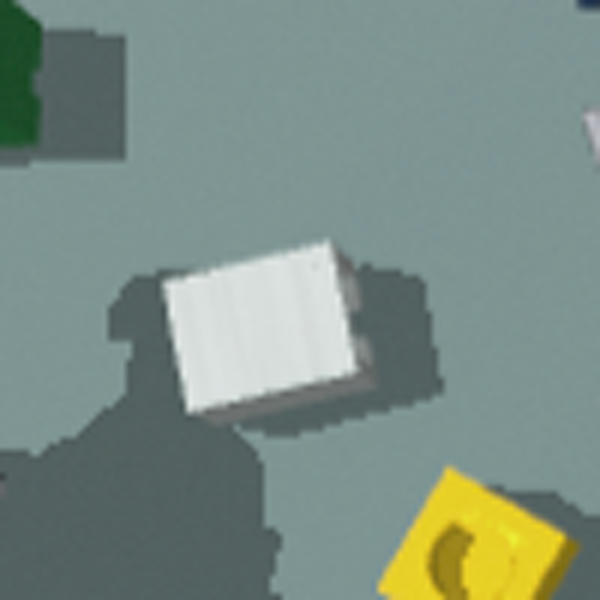

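View pics/s4.png

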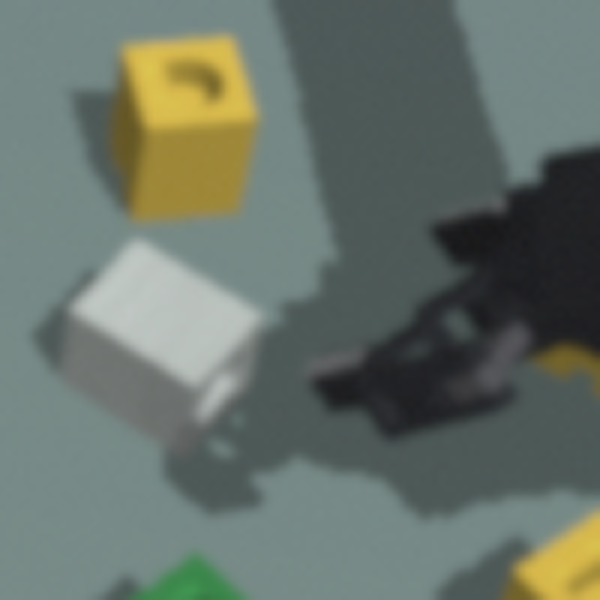

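```bash
python3 - <<'E'
from h import *
def cvp(p,x0,y0,k): return ((p[0]+.5)/k-.5+x0,(p[1]+.5)/k-.5+y0)
A=np.array([onz("top",cvp(p,190,230,6),.05) for p in [(163,283),(330,240),(358,373),(188,413)]])
print(A.round(4),A.mean(0),[np.linalg.norm(A[i]-A[i-1]).round(4) for i in range(4)])
for i in range(4):
    d=A[i]-A[i-1];print(np.degrees(np.arctan2(d[1],d[0])))
A=np.array([onz("scene",cvp(p,365,225,6),.05) for p in [(137,238),(262,318),(195,388),(70,314)]])
print(A.round(4),A.mean(0),[np.linalg.norm(A[i]-A[i-1]).round(4) for i in range(4)])
# plan stage2 pick: handle az -79
C=np.array([.4405,.160,.025])
E
```

```text
[[0.46   0.1941 0.05  ]
 [0.4721 0.1316 0.05  ]
 [0.4216 0.1225 0.05  ]
 [0.411  0.1855 0.05  ]] [0.44120618 0.1584392  0.05      ] [np.float64(0.0498), np.float64(0.0637), np.float64(0.0513), np.float64(0.0638)]
10.033749998174775
-79.03938265195015
-169.80389195327615
99.56633018791729
[[0.423  0.1232 0.05  ]
 [0.4141 0.1874 0.05  ]
 [0.4621 0.1946 0.05  ]
 [0.4741 0.1342 0.05  ]] [0.44331812 0.1598291  0.05      ] [np.float64(0.0523), np.float64(0.0648), np.float64(0.0485), np.float64(0.0616)]
```

```bash
python3 - <<'E'
from h import *
plan(toolR(100,40,10),G=(.442,.159,.032),back=85)
E
```

```text
rot [-0.003   1.3906 -0.0076] rows 9 each [-0.0003  0.1545 -0.0008]
shift [-59.1  -1.8  94.7] rows 3 each [-19.7  -0.6  31.6] tcp [0.4494 0.1172 0.0826]
```

apply_moves(targets=[{"tx": -10,"ty": 0,"tz": 0,"rx": 0,"ry": 0.1545,"rz": -0.001,"fingers": 1},{"tx": 0,"ty": 0,"tz": 0,"rx": 0,"ry": 0.1545,"rz": -0.001,"fingers": 1},{"tx": 0,"ty": 0,"tz": 0,"rx": 0,"ry": 0.1545,"rz": -0.001,"fingers": 1},{"tx": 0,"ty": 0,"tz": 0,"rx": 0,"ry": 0.1545,"rz": -0.001,"fingers": 1},{"tx": 0,"ty": 0,"tz": 0,"rx": 0,"ry": 0.1545,"rz": -0.001,"fingers": 1},{"tx": 0,"ty": 0,"tz": 0,"rx": 0,"ry": 0.1545,"rz": -0.001,"fingers": 1},{"tx": 0,"ty": 0,"tz": 0,"rx": 0,"ry": 0.1545,"rz": -0.001,"fingers": 1},{"tx": 0,"ty": 0,"tz": 0,"rx": 0,"ry": 0.1545,"rz": -0.001,"fingers": 1}])

```text
t: 14.9
position: [0.4297, 0.2272, 0.1039]
ee_rot: [[-0.088, 0.986, 0.14], [0.503, 0.165, -0.848], [-0.86, -0.004, -0.511]]
ft_force: [-1.2, -0.1, -2.1]
width: 0.0853
```

```bash
python3 - <<'E'
from h import *
st();plan(toolR(100,40,10),G=(.442,.159,.032),back=85)
E
```

```text
t 14.90 pos [0.4297 0.2272 0.1039] F [-1.2 -0.1 -2.1] w 0.0853 q [  4.  29. -18. 121. -39.  36.  30.]
[[-0.088, 0.986, 0.14], [0.503, 0.165, -0.848], [-0.86, -0.004, -0.511]]
rot [-0.0093  0.1622 -0.0015] rows 1 each [-0.0093  0.1622 -0.0015]
shift [-55.5   0.3  99.3] rows 3 each [-18.5   0.1  33.1] tcp [0.4494 0.1172 0.0826]
```

apply_moves(targets=[{"tx": 0,"ty": 0,"tz": 0,"rx": -0.009,"ry": 0.162,"rz": -0.001,"fingers": 1},{"tx": -18.5,"ty": 0,"tz": 33.1,"rx": 0,"ry": 0,"rz": 0,"fingers": 1},{"tx": -18.5,"ty": 0,"tz": 33.1,"rx": 0,"ry": 0,"rz": 0,"fingers": 1},{"tx": -18.5,"ty": 0,"tz": 33.1,"rx": 0,"ry": 0,"rz": 0,"fingers": 1},{"tx": 0,"ty": 0,"tz": 0,"rx": 0,"ry": 0,"rz": 0,"fingers": 1}])

```text
t: 15.52
position: [0.4495, 0.114, 0.0812]
ee_rot: [[-0.11, 0.986, 0.128], [0.628, 0.169, -0.76], [-0.77, -0.003, -0.638]]
ft_force: [-0.8, -0.3, 0.9]
width: 0.0853
```

```bash
python3 - <<'E'
from h import *
st();plan(toolR(100,40,10),G=(.442,.159,.032),back=0)
cv2.imwrite("pics/s5.png",cv2.resize(robot.read_camera("scene")[180:420,250:570],None,fx=2.5,fy=2.5))
E
```

```text
t 15.53 pos [0.4495 0.114  0.0812] F [-0.8 -0.3  0.9] w 0.0853 q [ 21.  38. -17. 116. -39.  47.  48.]
[[-0.11, 0.986, 0.128], [0.628, 0.169, -0.76], [-0.77, -0.003, -0.638]]
rot [-0.0061  0.0067 -0.0008] rows 1 each [-0.0061  0.0067 -0.0008]
shift [86.   0.5 -3.3] rows 3 each [28.7  0.2 -1.1] tcp [0.4399 0.171  0.0174]
```

View pics/s5.png

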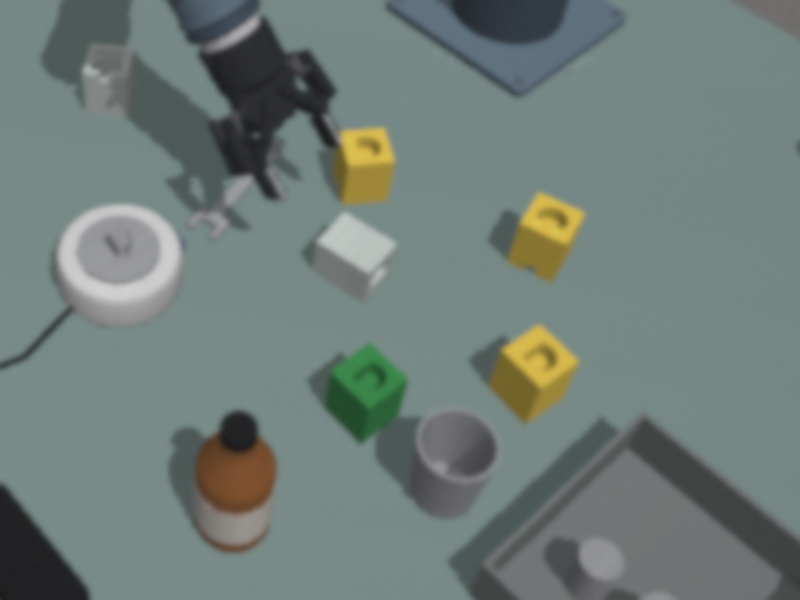

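apply_moves(targets=[{"tx": 29,"ty": 0.5,"tz": -3,"rx": -0.006,"ry": 0.006,"rz": 0,"fingers": 1},{"tx": 29,"ty": 0,"tz": 0,"rx": 0,"ry": 0,"rz": 0,"fingers": 1},{"tx": 20,"ty": 0,"tz": 0,"rx": 0,"ry": 0,"rz": 0,"fingers": 1},{"tx": 0,"ty": 0,"tz": 0,"rx": 0,"ry": 0,"rz": 0,"fingers": 1}])

```text
t: 16.08
position: [0.4382, 0.1716, 0.0248]
ee_rot: [[-0.118, 0.983, 0.139], [0.635, 0.182, -0.751], [-0.764, 0.0, -0.646]]
ft_force: [-0.1, -1.0, 0.5]
width: 0.0853
```

```bash
python3 - <<'E'
from h import *
st();plan(toolR(100,40,10),G=(.442,.159,.032),back=0)
E
```

```text
t 16.07 pos [0.4382 0.1716 0.0248] F [-0.1 -1.   0.5] w 0.0853 q [ 18.  44. -21. 118. -43.  37.  51.]
[[-0.118, 0.983, 0.139], [0.635, 0.182, -0.751], [-0.764, 0.0, -0.646]]
rot [ 0.0068 -0.0038  0.0055] rows 1 each [ 0.0068 -0.0038  0.0055]
shift [5.1 1.6 5.3] rows 1 each [5.1 1.6 5.3] tcp [0.4399 0.171  0.0174]
```

apply_moves(targets=[{"tx": 5,"ty": 1.6,"tz": 5,"rx": 0.007,"ry": -0.004,"rz": 0.005,"fingers": 1},{"tx": 0,"ty": 0,"tz": 0,"rx": 0,"ry": 0,"rz": 0,"fingers": 1},{"tx": 0,"ty": 0,"tz": 0,"rx": 0,"ry": 0,"rz": 0,"fingers": -1},{"tx": 0,"ty": 0,"tz": 0,"rx": 0,"ry": 0,"rz": 0,"fingers": -1},{"tx": 0,"ty": 0,"tz": 0,"rx": 0,"ry": 0,"rz": 0,"fingers": -1},{"tx": 0,"ty": 0,"tz": 0,"rx": 0,"ry": 0,"rz": 0,"fingers": -1},{"tx": 0,"ty": 0,"tz": 0,"rx": 0,"ry": 0,"rz": 0,"fingers": -1}])

```text
t: 16.95
position: [0.4421, 0.169, 0.0186]
ee_rot: [[-0.108, 0.985, 0.133], [0.632, 0.171, -0.756], [-0.767, 0.002, -0.641]]
ft_force: [-1.2, -3.7, 5.9]
width: 0.0487
```

```bash
cat > s2.py <<'E'
from h import *
Rb0=lying(-80);pb0=(.442,.159,.025)
def upright(x): return Rz(x)
E
python3 - <<'E'
from s2 import *
st();s=robot.state()
Rt=s["ee_rot"];print(np.degrees(np.arctan2(Rt[1,1],Rt[0,1])))
np.savez("g2.npz",R=Rt,p=s["position"])
blockplan(Rb0,Rt,pb0,s["position"],upright(-5),(.6305,.011,.082),up=.05)
print("lift",Rt.T@[0,0,100])
E
```

```text
t 16.95 pos [0.4421 0.169  0.0186] F [-1.2 -3.7  5.9] w 0.0487 q [ 19.  45. -21. 118. -44.  36.  51.]
[[-0.108, 0.985, 0.133], [0.632, 0.171, -0.756], [-0.767, 0.002, -0.641]]
9.836037044416113
toolx [ 0.765 -0.063 -0.641] y az 85.1
rot [-1.4333 -1.3165  0.1289] rows 12 each [-0.1194 -0.1097  0.0107]
shift [  92.6 -139.3  212.9] rows 7 each [ 13.2 -19.9  30.4] tcp [0.637  0.0123 0.1222]
lift [-76.73858264   0.23167872 -64.11814298]
```

apply_moves(targets=[{"tx": -28,"ty": 0,"tz": -24,"rx": 0,"ry": 0,"rz": 0,"fingers": -1},{"tx": -28,"ty": 0,"tz": -24,"rx": 0,"ry": 0,"rz": 0,"fingers": -1},{"tx": -28,"ty": 0,"tz": -24,"rx": 0,"ry": 0,"rz": 0,"fingers": -1},{"tx": 0,"ty": 0,"tz": 0,"rx": -0.1194,"ry": -0.1097,"rz": 0.0107,"fingers": -1},{"tx": 0,"ty": 0,"tz": 0,"rx": -0.1194,"ry": -0.1097,"rz": 0.0107,"fingers": -1},{"tx": 0,"ty": 0,"tz": 0,"rx": -0.1194,"ry": -0.1097,"rz": 0.0107,"fingers": -1},{"tx": 0,"ty": 0,"tz": 0,"rx": -0.1194,"ry": -0.1097,"rz": 0.0107,"fingers": -1},{"tx": 0,"ty": 0,"tz": 0,"rx": -0.1194,"ry": -0.1097,"rz": 0.0107,"fingers": -1}])

```text
t: 17.95
position: [0.441, 0.1706, 0.1288]
ee_rot: [[0.172, 0.731, 0.66], [0.215, 0.626, -0.75], [-0.961, 0.271, -0.049]]
ft_force: [-0.6, -0.0, -4.0]
width: 0.0488
```

```bash
python3 - <<'E'
from s2 import *
st()
g=np.load("g2.npz");blockplan(Rb0,g["R"],pb0,g["p"],upright(-5),(.6305,.011,.082),up=.05)
i=robot.read_camera("top");cv2.imwrite("pics/t6.png",cv2.resize(i[173:239,265:331],None,fx=9,fy=9,interpolation=cv2.INTER_CUBIC))
cv2.imwrite("pics/t6b.png",i)
E
```

```text
t 17.95 pos [0.441  0.1706 0.1288] F [-0.6 -0.  -4. ] w 0.0488 q [ -9.  16. -13. 129. -12.  22.  30.]
[[0.172, 0.731, 0.66], [0.215, 0.626, -0.75], [-0.961, 0.271, -0.049]]
toolx [ 0.765 -0.063 -0.641] y az 85.1
rot [-0.8322 -0.7657  0.0751] rows 7 each [-0.1189 -0.1094  0.0107]
shift [ 164.2 -141.1  129.1] rows 7 each [ 23.5 -20.2  18.4] tcp [0.637  0.0123 0.1222]
```

View pics/t6.png

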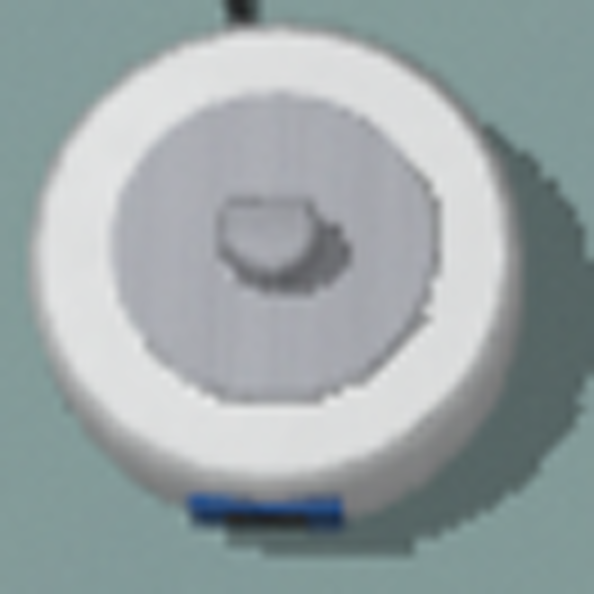

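View pics/t6b.png

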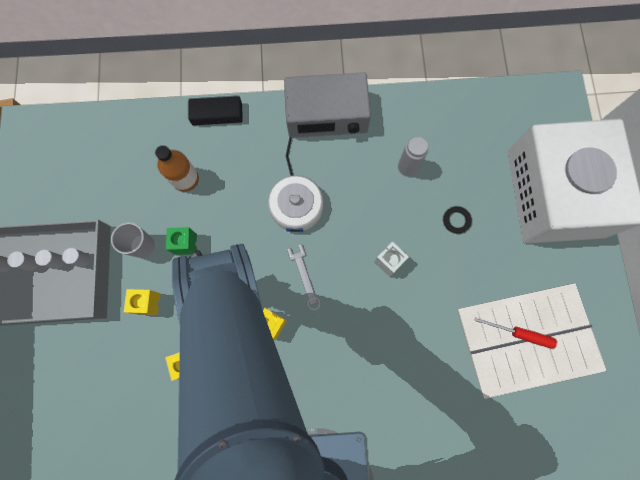

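```bash
python3 - <<'E'
from s2 import *
R=robot.state()["ee_rot"];print(R.T@(np.array([.600,.02,.165])*1000-robot.state()["position"]*1000))
i=cv2.imread("pics/t6b.png");k=12;x0,y0=275,180;w=50
best=[]
def draw(cx,cy,az,f):
    im=cv2.resize(i[y0:y0+w,x0:x0+w],None,fx=k,fy=k,interpolation=cv2.INTER_CUBIC)
    def pl(P,c):
        q=((proj("top",P)-[x0,y0]+.5)*k-.5);cv2.polylines(im,[np.round(q*8).astype(int)],True,c,1,cv2.LINE_AA,3)
    th=np.radians(np.arange(0,360,3));a0=np.arccos(7/13)
    t=np.linspace(a0,2*np.pi-a0,80)+np.radians(az)
    r=10; t2=np.linspace(np.arccos(4/10),2*np.pi-np.arccos(4/10),80)+np.radians(az)
    pl(np.c_[cx+.013*np.cos(t),cy+.013*np.sin(t),0*t+.05],(0,0,255))
    pl(np.c_[cx+.013*np.cos(t),cy+.013*np.sin(t),0*t+.063],(0,255,0))
    pl(np.c_[cx+.042*np.cos(th),cy+.042*np.sin(th),0*th+.05],(255,0,0))
    cv2.imwrite(f,im)
draw(.6295,.0100,-4,"pics/ov1.png")
for p in[(267,508)]:
    q=onz("top",((p[0]+.5)/9-.5+265,(p[1]+.5)/9-.5+173),.03);print("label",q,np.degrees(np.arctan2(q[1]-.0105,q[0]-.63)))
E
```

```text
[-39.84267461  29.25683127 220.36208156]
label [0.56415971 0.01666204 0.03      ] 174.65322536538986
```

View pics/ov1.png

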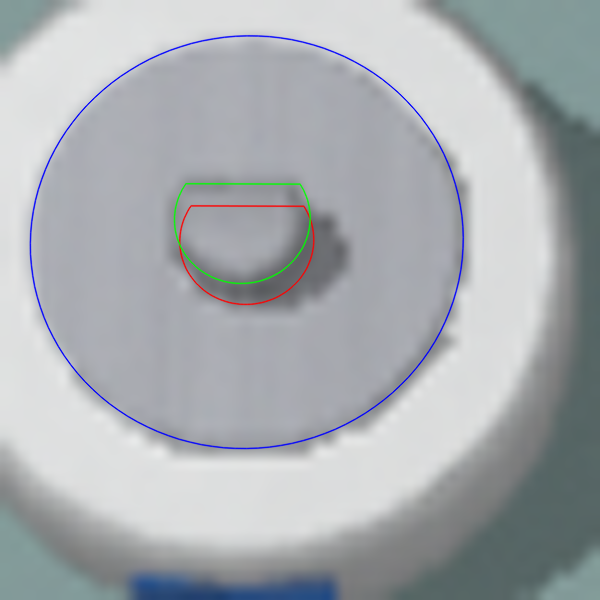

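apply_moves(targets=[{"tx": -20,"ty": 5,"tz": 36,"rx": 0,"ry": 0,"rz": 0,"fingers": -1},{"tx": -20,"ty": 5,"tz": 36,"rx": 0,"ry": 0,"rz": 0,"fingers": -1},{"tx": 0,"ty": 5,"tz": 36,"rx": 0,"ry": 0,"rz": 0,"fingers": -1},{"tx": 0,"ty": 5,"tz": 36,"rx": 0,"ry": 0,"rz": 0,"fingers": -1},{"tx": 0,"ty": 5,"tz": 36,"rx": 0,"ry": 0,"rz": 0,"fingers": -1},{"tx": 0,"ty": 5,"tz": 36,"rx": 0,"ry": 0,"rz": 0,"fingers": -1}])

```text
t: 18.75
position: [0.5986, 0.0174, 0.1631]
ee_rot: [[0.168, 0.735, 0.657], [0.218, 0.623, -0.752], [-0.961, 0.269, -0.056]]
ft_force: [-0.1, -0.4, -3.2]
width: 0.0489
```

apply_moves(targets=[{"tx": 0,"ty": 0,"tz": 0,"rx": -0.119,"ry": -0.1094,"rz": 0.0107,"fingers": -1},{"tx": 0,"ty": 0,"tz": 0,"rx": -0.119,"ry": -0.1094,"rz": 0.0107,"fingers": -1},{"tx": 0,"ty": 0,"tz": 0,"rx": -0.119,"ry": -0.1094,"rz": 0.0107,"fingers": -1},{"tx": 0,"ty": 0,"tz": 0,"rx": -0.119,"ry": -0.1094,"rz": 0.0107,"fingers": -1},{"tx": 0,"ty": 0,"tz": 0,"rx": -0.119,"ry": -0.1094,"rz": 0.0107,"fingers": -1},{"tx": 0,"ty": 0,"tz": 0,"rx": -0.119,"ry": -0.1094,"rz": 0.0107,"fingers": -1},{"tx": 0,"ty": 0,"tz": 0,"rx": -0.119,"ry": -0.1094,"rz": 0.0107,"fingers": -1}])

```text
t: 19.62
position: [0.5921, -0.0101, 0.157]
ee_rot: [[0.516, 0.388, 0.764], [-0.098, 0.912, -0.397], [-0.851, 0.13, 0.509]]
ft_force: [0.2, -0.0, -3.9]
width: 0.0486
```

```bash
python3 - <<'E'
from s2 import *
st()
g=np.load("g2.npz");blockplan(Rb0,g["R"],pb0,g["p"],upright(-4.5),(.630,.011,.082),up=.035)
E
```

```text
t 19.62 pos [ 0.5921 -0.0101  0.157 ] F [ 0.2 -0.  -3.9] w 0.0486 q [ -7.  18.  -3. 128.  70.  12. -11.]
[[0.516, 0.388, 0.764], [-0.098, 0.912, -0.397], [-0.851, 0.13, 0.509]]
toolx [ 0.765 -0.057 -0.641] y az 85.6
rot [-0.3307 -0.3109  0.1158] rows 3 each [-0.1102 -0.1036  0.0386]
shift [ 64.7  25.6 -11. ] rows 2 each [32.3 12.8 -5.5] tcp [0.6365 0.0123 0.1072]
```

apply_moves(targets=[{"tx": 0,"ty": 0,"tz": 0,"rx": -0.055,"ry": -0.052,"rz": 0.019,"fingers": -1},{"tx": 0,"ty": 0,"tz": 0,"rx": -0.055,"ry": -0.052,"rz": 0.019,"fingers": -1},{"tx": 0,"ty": 0,"tz": 0,"rx": 0,"ry": 0,"rz": 0,"fingers": -1}])

```text
t: 20.0
position: [0.5915, -0.0133, 0.1564]
ee_rot: [[0.57, 0.329, 0.753], [-0.109, 0.939, -0.327], [-0.814, 0.105, 0.571]]
ft_force: [-0.1, -0.0, -3.2]
width: 0.0486
```

```bash
python3 - <<'E'
from s2 import *
st()
g=np.load("g2.npz");blockplan(Rb0,g["R"],pb0,g["p"],upright(-4.5),(.630,.011,.082),up=.06)
E
```

```text
t 20.00 pos [ 0.5915 -0.0133  0.1564] F [-0.1 -0.  -3.2] w 0.0486 q [ -8.  18.  -3. 131. 101.  13. -39.]
[[0.57, 0.329, 0.753], [-0.109, 0.939, -0.327], [-0.814, 0.105, 0.571]]
toolx [ 0.765 -0.057 -0.641] y az 85.6
rot [-0.2611 -0.2478  0.1015] rows 3 each [-0.087  -0.0826  0.0338]
shift [48.6 28.9  8.9] rows 2 each [24.3 14.4  4.5] tcp [0.6365 0.0123 0.1322]
```

```bash
python3 - <<'E'
from s2 import *
s=robot.state();print(s["ee_rot"].T@(np.array([.6365,.0123,.150])-s["position"])*1000)
E
```

```text
[28.09548045 38.11199144 21.88013373]
```

apply_moves(targets=[{"tx": 14,"ty": 19,"tz": 11,"rx": 0,"ry": 0,"rz": 0,"fingers": -1},{"tx": 14,"ty": 19,"tz": 11,"rx": 0,"ry": 0,"rz": 0,"fingers": -1},{"tx": 0,"ty": 0,"tz": 0,"rx": -0.06,"ry": -0.057,"rz": 0.023,"fingers": -1},{"tx": 0,"ty": 0,"tz": 0,"rx": -0.06,"ry": -0.057,"rz": 0.023,"fingers": -1},{"tx": 0,"ty": 0,"tz": 0,"rx": -0.06,"ry": -0.057,"rz": 0.023,"fingers": -1},{"tx": 0,"ty": 0,"tz": 0,"rx": -0.06,"ry": -0.057,"rz": 0.023,"fingers": -1},{"tx": 0,"ty": 0,"tz": 0,"rx": 0,"ry": 0,"rz": 0,"fingers": -1}])

```text
t: 20.88
position: [0.6359, 0.0086, 0.1491]
ee_rot: [[0.736, 0.122, 0.666], [-0.079, 0.992, -0.094], [-0.673, 0.017, 0.74]]
ft_force: [0.5, -0.1, -4.3]
width: 0.0483
```

```bash
python3 - <<'E'
from s2 import *
st()
g=np.load("g2.npz");blockplan(Rb0,g["R"],pb0,g["p"],upright(-4.5),(.630,.011,.082),up=.06)
E
```

```text
t 20.88 pos [0.6359 0.0086 0.1491] F [ 0.5 -0.1 -4.3] w 0.0483 q [  1.  26. -16. 133. 142.  32. -66.]
[[0.736, 0.122, 0.666], [-0.079, 0.992, -0.094], [-0.673, 0.017, 0.74]]
toolx [ 0.765 -0.057 -0.641] y az 85.6
rot [-0.0407 -0.0417  0.0256] rows 1 each [-0.0407 -0.0417  0.0256]
shift [ 11.2   3.8 -12.8] rows 1 each [ 11.2   3.8 -12.8] tcp [0.6365 0.0123 0.1322]
```

apply_moves(targets=[{"tx": 0,"ty": 3.8,"tz": 0,"rx": -0.041,"ry": -0.042,"rz": 0.0256,"fingers": -1},{"tx": 5.5,"ty": 0,"tz": -6.4,"rx": 0,"ry": 0,"rz": 0,"fingers": -1},{"tx": 5.5,"ty": 0,"tz": -6.4,"rx": 0,"ry": 0,"rz": 0,"fingers": -1},{"tx": 0,"ty": 0,"tz": 0,"rx": 0,"ry": 0,"rz": 0,"fingers": -1}])

```text
t: 21.38
position: [0.6383, 0.0144, 0.1334]
ee_rot: [[0.768, 0.073, 0.636], [-0.054, 0.997, -0.049], [-0.638, 0.004, 0.77]]
ft_force: [-0.5, -0.3, -4.0]
width: 0.0492
```

```bash
python3 - <<'E'
from s2 import *
st()
g=np.load("g2.npz");blockplan(Rb0,g["R"],pb0,g["p"],upright(-4.5),(.630,.011,.082),up=.03)
i=robot.read_camera("top");cv2.imwrite("pics/t7.png",cv2.resize(i[130:280,220:370],None,fx=4,fy=4,interpolation=cv2.INTER_CUBIC))
i=robot.read_camera("scene");cv2.imwrite("pics/s7.png",cv2.resize(i[200:340,225:375],None,fx=4,fy=4,interpolation=cv2.INTER_CUBIC))
E
```

```text
t 21.38 pos [0.6383 0.0144 0.1334] F [-0.5 -0.3 -4. ] w 0.0492 q [  3.  30. -18. 135. 150.  38. -69.]
[[0.768, 0.073, 0.636], [-0.054, 0.997, -0.049], [-0.638, 0.004, 0.77]]
toolx [ 0.765 -0.057 -0.641] y az 85.6
rot [ 0.0017  0.0039 -0.0033] rows 1 each [ 0.0017  0.0039 -0.0033]
shift [ 18.8  -2.2 -25. ] rows 1 each [ 18.8  -2.2 -25. ] tcp [0.6365 0.0123 0.1022]
```

View pics/t7.png

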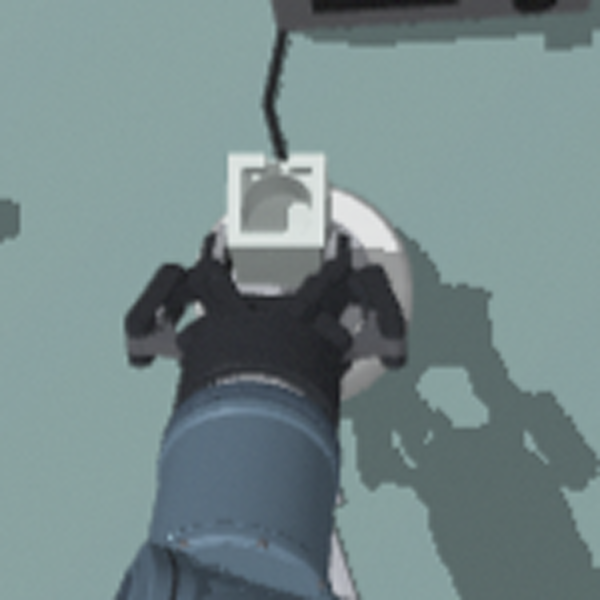

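View pics/s7.png

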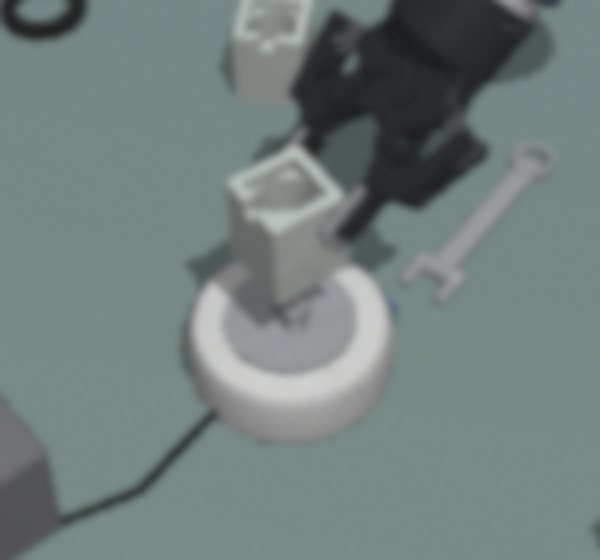

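```bash
python3 - <<'E'
from s2 import *
def cvp(p,x0,y0,k): return ((p[0]+.5)/k-.5+x0,(p[1]+.5)/k-.5+y0)
A=np.array([onz("top",cvp(p,220,130,4),.175) for p in [(228,155),(327,155),(327,248),(228,247)]])
print(A.round(4),A.mean(0),[np.linalg.norm(A[i]-A[i-1]).round(4) for i in range(4)])
B=np.array([onz("scene",cvp(p,225,200,4),.175) for p in [(228,184),(296,146),(343,193),(272,228)]])
print(B.round(4),B.mean(0),[np.linalg.norm(B[i]-B[i-1]).round(4) for i in range(4)])
for A in(A,B):
  for i in range(4):
    d=A[i]-A[i-1];print(np.degrees(np.arctan2(d[1],d[0])).round(1))
s=robot.state();g=np.load("g2.npz")
Rbt=Rb0.T@g["R"];off=Rb0.T@(g["p"]-pb0);Rb=s["ee_rot"]@Rbt.T
print("pred centre",s["position"]-Rb@off,"Rb",Rb.round(3).tolist())
E
```

```text
[[ 0.6568  0.0384  0.175 ]
 [ 0.6534 -0.0125  0.175 ]
 [ 0.603  -0.0098  0.175 ]
 [ 0.6069  0.0405  0.175 ]] [0.63001382 0.01415146 0.175     ] [np.float64(0.0499), np.float64(0.051), np.float64(0.0504), np.float64(0.0504)]
[[ 0.6551 -0.0089  0.175 ]
 [ 0.6062 -0.0072  0.175 ]
 [ 0.6085  0.0392  0.175 ]
 [ 0.6562  0.0339  0.175 ]] [0.63153481 0.01424268 0.175     ] [np.float64(0.0428), np.float64(0.0489), np.float64(0.0465), np.float64(0.048)]
-2.4
-93.8
176.9
85.6
-91.5
178.0
87.2
-6.4
pred centre [0.63209394 0.01316756 0.14417444] Rb [[0.997, 0.074, -0.006], [-0.074, 0.997, -0.001], [0.006, 0.001, 1.0]]
```

```bash
python3 - <<'E'
from h import *
s=robot.state();R=s["ee_rot"]
print(R.T@[-1,-3,0],R.T@[0,0,-10])
E
```

```text
[-0.60994686 -3.06416096 -0.488756  ] [ 6.36880738 -0.03803822 -7.70952954]
```

apply_moves(targets=[{"tx": 2.6,"ty": -3,"tz": -4.3,"rx": 0,"ry": 0,"rz": 0,"fingers": -1},{"tx": 3.2,"ty": 0,"tz": -3.85,"rx": 0,"ry": 0,"rz": 0,"fingers": -1},{"tx": 0,"ty": 0,"tz": 0,"rx": 0,"ry": 0,"rz": 0,"fingers": -1}])

```text
t: 21.85
position: [0.6372, 0.0115, 0.1238]
ee_rot: [[0.769, 0.072, 0.636], [-0.053, 0.997, -0.049], [-0.637, 0.004, 0.77]]
ft_force: [0.2, -0.7, -3.8]
width: 0.0486
```

```bash
python3 - <<'E'
from s2 import *
st()
g=np.load("g2.npz");blockplan(Rb0,g["R"],pb0,g["p"],upright(-4.5),(.630,.011,.082),up=.03)
E
```

```text
t 21.85 pos [0.6372 0.0115 0.1238] F [ 0.2 -0.7 -3.8] w 0.0486 q [  4.  31. -18. 135. 151.  40. -70.]
[[0.769, 0.072, 0.636], [-0.053, 0.997, -0.049], [-0.637, 0.004, 0.77]]
toolx [ 0.765 -0.057 -0.641] y az 85.6
rot [ 0.0022  0.0048 -0.0041] rows 1 each [ 0.0022  0.0048 -0.0041]
shift [ 13.3   0.8 -17.1] rows 1 each [ 13.3   0.8 -17.1] tcp [0.6365 0.0123 0.1022]
```

apply_moves(targets=[{"tx": 4.4,"ty": 0,"tz": -5.3,"rx": 0,"ry": 0.001,"rz": 0,"fingers": -1},{"tx": 4.4,"ty": 0,"tz": -5.3,"rx": 0,"ry": 0.002,"rz": 0,"fingers": -1},{"tx": 4.4,"ty": 0,"tz": -5.3,"rx": 0,"ry": 0.002,"rz": 0,"fingers": -1},{"tx": 0,"ty": 0,"tz": 0,"rx": 0,"ry": 0,"rz": 0,"fingers": -1}])

```text
t: 22.35
position: [0.6372, 0.0117, 0.1029]
ee_rot: [[0.765, 0.071, 0.64], [-0.052, 0.997, -0.049], [-0.641, 0.004, 0.767]]
ft_force: [0.5, 1.3, -3.4]
width: 0.0491
```

```bash
cat >> h.py <<'E'
def pb():
    s=robot.state();g=np.load("g2.npz");Rb0=lying(-80)
    Rbt=Rb0.T@g["R"];off=Rb0.T@(g["p"]-np.array([.442,.159,.025]));Rb=s["ee_rot"]@Rbt.T
    c=s["position"]-Rb@off;print("block c",c.round(4),"foot",(c-.032*Rb[:,2]).round(4),"x az %.1f"%np.degrees(np.arctan2(Rb[1,0],Rb[0,0])),"z_b",Rb[:,2].round(4));print("j4",s["joint_pos"][3].round(2))
    R=s["ee_rot"];print("world x,y,-z in tool:",R.T.round(3)[:,0],R.T.round(3)[:,1],(-R.T).round(3)[:,2]);return c,Rb
E
python3 - <<'E'
from h import *
st();pb()
i=robot.read_camera("top");cv2.imwrite("pics/t8.png",cv2.resize(i[150:250,245:345],None,fx=6,fy=6,interpolation=cv2.INTER_CUBIC))
i=robot.read_camera("scene");cv2.imwrite("pics/s8.png",cv2.resize(i[220:320,250:350],None,fx=6,fy=6,interpolation=cv2.INTER_CUBIC))
E
```

```text
t 22.35 pos [0.6372 0.0117 0.1029] F [ 0.5  1.3 -3.4] w 0.0491 q [  4.  35. -18. 135. 153.  42. -71.]
[[0.765, 0.071, 0.64], [-0.052, 0.997, -0.049], [-0.641, 0.004, 0.767]]
block c [0.6307 0.0103 0.1127] foot [0.6307 0.0104 0.0807] x az -4.2 z_b [ 3.e-04 -1.e-03  1.e+00]
j4 134.61
world x,y,-z in tool: [0.765 0.071 0.64 ] [-0.052  0.997 -0.049] [ 0.641 -0.004 -0.767]
```

View pics/t8.png

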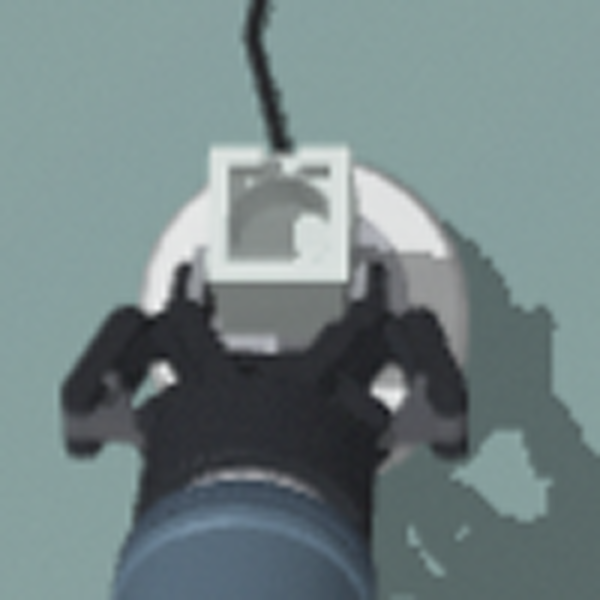

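View pics/s8.png

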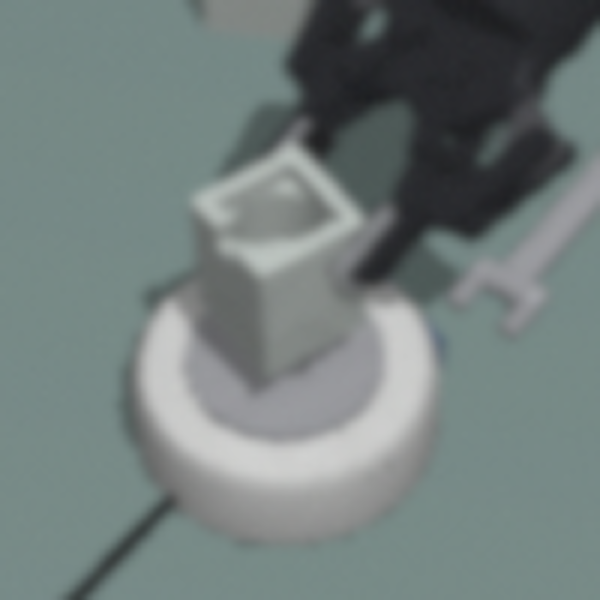

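```bash
python3 - <<'E'
from s2 import *
def cvp(p,x0,y0,k): return ((p[0]+.5)/k-.5+x0,(p[1]+.5)/k-.5+y0)
A=np.array([onz("top",cvp(p,245,150,6),.1447) for p in [(210,147),(351,147),(351,283),(210,284)]])
B=np.array([onz("scene",cvp(p,250,220,6),.1447) for p in [(192,200),(292,148),(364,217),(262,275)]])
for A in(A,B): print(A.mean(0).round(4),[np.linalg.norm(A[i]-A[i-1]).round(4) for i in range(4)],[np.degrees(np.arctan2(*(A[i]-A[i-1])[[1,0]])).round(1) for i in range(4)])
# platen in the scene camera, again from s0 overlay
i=cv2.imread("pics/scene0.png");k=9;x0,y0,w=265,255,66
im=cv2.resize(i[y0:y0+w,x0:x0+w],None,fx=k,fy=k,interpolation=cv2.INTER_CUBIC)
th=np.radians(np.arange(0,360,3));cx,cy=.630,.011
for r,z,c in [(.042,.05,(255,0,0)),(.065,0,(0,0,255)),(.065,.046,(0,255,0)),(.013,.05,(0,0,255)),(.013,.063,(0,255,0))]:
    q=(proj("scene",np.c_[cx+r*np.cos(th),cy+r*np.sin(th),0*th+z])-[x0,y0]+.5)*k-.5
    cv2.polylines(im,[np.round(q*8).astype(int)],True,c,1,cv2.LINE_AA,3)
cv2.imwrite("pics/ov2.png",im)
E
```

```text
[0.6292 0.0117 0.1447] [np.float64(0.0511), np.float64(0.05), np.float64(0.0507), np.float64(0.0494)] [np.float64(-2.5), np.float64(-93.8), np.float64(176.8), np.float64(86.6)]
[0.6312 0.0122 0.1447] [np.float64(0.048), np.float64(0.0476), np.float64(0.0468), np.float64(0.0489)] [np.float64(-92.9), np.float64(175.6), np.float64(88.7), np.float64(-2.9)]
```

View pics/ov2.png

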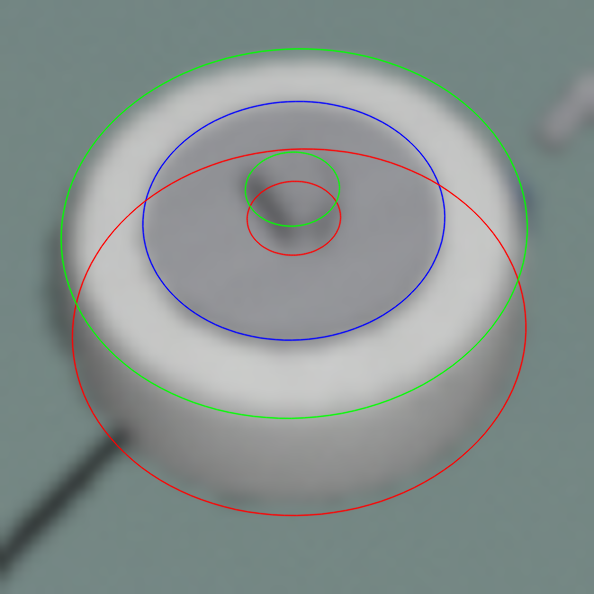

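apply_moves(targets=[{"tx": 3.5,"ty": -1,"tz": -4.9,"rx": 0,"ry": 0,"rz": 0,"fingers": -1},{"tx": 3.8,"ty": 0,"tz": -4.6,"rx": 0,"ry": 0,"rz": 0,"fingers": -1},{"tx": 0,"ty": 0,"tz": 0,"rx": 0,"ry": 0,"rz": 0,"fingers": -1}])

```text
t: 22.82
position: [0.6366, 0.0107, 0.091]
ee_rot: [[0.765, 0.071, 0.64], [-0.052, 0.997, -0.049], [-0.641, 0.004, 0.767]]
ft_force: [0.3, 0.5, -3.6]
width: 0.0489
```

```bash
python3 - <<'E'
from h import *
st();pb()
E
```

```text
t 22.82 pos [0.6366 0.0107 0.091 ] F [ 0.3  0.5 -3.6] w 0.0489 q [  4.  37. -19. 135. 154.  44. -71.]
[[0.765, 0.071, 0.64], [-0.052, 0.997, -0.049], [-0.641, 0.004, 0.767]]
block c [0.6301 0.0093 0.1008] foot [0.6301 0.0094 0.0688] x az -4.2 z_b [ 2.e-04 -1.e-03  1.e+00]
j4 134.6
world x,y,-z in tool: [0.765 0.071 0.64 ] [-0.052  0.997 -0.049] [ 0.641 -0.004 -0.767]
```

Now down onto the stub in small steps (3 mm per row), watching the force.

apply_moves(targets=[{"tx": 1.9,"ty": 0,"tz": -2.3,"rx": 0,"ry": 0,"rz": 0,"fingers": -1},{"tx": 1.9,"ty": 0,"tz": -2.3,"rx": 0,"ry": 0,"rz": 0,"fingers": -1},{"tx": 0,"ty": 0,"tz": 0,"rx": 0,"ry": 0,"rz": 0,"fingers": -1}])

```text
t: 23.2
position: [0.6369, 0.0108, 0.0855]
ee_rot: [[0.766, 0.071, 0.639], [-0.052, 0.997, -0.049], [-0.641, 0.004, 0.768]]
ft_force: [0.1, -0.2, -3.7]
width: 0.0484
```

apply_moves(targets=[{"tx": 1.3,"ty": 0,"tz": -1.55,"rx": 0,"ry": 0,"rz": 0,"fingers": -1},{"tx": 1.3,"ty": 0,"tz": -1.55,"rx": 0,"ry": 0,"rz": 0,"fingers": -1},{"tx": 0,"ty": 0,"tz": 0,"rx": 0,"ry": 0,"rz": 0,"fingers": -1}])

```text
t: 23.58
position: [0.6369, 0.0108, 0.0816]
ee_rot: [[0.766, 0.071, 0.639], [-0.052, 0.997, -0.049], [-0.641, 0.004, 0.768]]
ft_force: [-0.7, 0.2, -4.7]
width: 0.0488
```

Foot at about 0.059, 7 mm below the stub top with no contact: it is going on. Continue.

apply_moves(targets=[{"tx": 1.3,"ty": 0,"tz": -1.55,"rx": 0,"ry": 0,"rz": 0,"fingers": -1},{"tx": 1.3,"ty": 0,"tz": -1.55,"rx": 0,"ry": 0,"rz": 0,"fingers": -1},{"tx": 1.3,"ty": 0,"tz": -1.55,"rx": 0,"ry": 0,"rz": 0,"fingers": -1},{"tx": 0,"ty": 0,"tz": 0,"rx": 0,"ry": 0,"rz": 0,"fingers": -1}])

```text
t: 24.08
position: [0.6369, 0.0109, 0.0755]
ee_rot: [[0.766, 0.071, 0.639], [-0.052, 0.997, -0.049], [-0.641, 0.004, 0.768]]
ft_force: [0.7, 0.2, -3.4]
width: 0.0492
```

```bash
python3 - <<'E'
from h import *
st();pb()
E
```

```text
t 24.07 pos [0.6369 0.0109 0.0755] F [ 0.7  0.2 -3.4] w 0.0492 q [  5.  39. -19. 134. 155.  46. -72.]
[[0.766, 0.071, 0.639], [-0.052, 0.997, -0.049], [-0.641, 0.004, 0.768]]
block c [0.6304 0.0095 0.0853] foot [0.6304 0.0095 0.0533] x az -4.2 z_b [-6.e-04 -1.e-03  1.e+00]
j4 134.37
world x,y,-z in tool: [0.766 0.071 0.639] [-0.052  0.997 -0.049] [ 0.641 -0.004 -0.768]
```

apply_moves(targets=[{"tx": 1.3,"ty": 0,"tz": -1.55,"rx": 0,"ry": 0,"rz": 0,"fingers": -1},{"tx": 0.65,"ty": 0,"tz": -0.77,"rx": 0,"ry": 0,"rz": 0,"fingers": -1},{"tx": 0,"ty": 0,"tz": 0,"rx": 0,"ry": 0,"rz": 0,"fingers": -1}])

```text
t: 24.45
position: [0.637, 0.0109, 0.0726]
ee_rot: [[0.766, 0.071, 0.639], [-0.052, 0.997, -0.049], [-0.641, 0.004, 0.768]]
ft_force: [0.2, -0.3, -4.8]
width: 0.0488
```

apply_moves(targets=[{"tx": 0.65,"ty": 0,"tz": -0.77,"rx": 0,"ry": 0,"rz": 0,"fingers": -1},{"tx": 0,"ty": 0,"tz": 0,"rx": 0,"ry": 0,"rz": 0,"fingers": -1}])

```text
t: 24.7
position: [0.6373, 0.0109, 0.0724]
ee_rot: [[0.767, 0.071, 0.637], [-0.052, 0.997, -0.048], [-0.639, 0.004, 0.769]]
ft_force: [-4.5, -0.8, 2.9]
width: 0.0492
```

apply_moves(targets=[{"tx": 0.65,"ty": 0,"tz": -0.77,"rx": 0,"ry": 0,"rz": 0,"fingers": -1},{"tx": 0,"ty": 0,"tz": 0,"rx": 0,"ry": 0,"rz": 0,"fingers": -1}])

```text
t: 24.95
position: [0.6375, 0.0109, 0.0724]
ee_rot: [[0.769, 0.071, 0.636], [-0.053, 0.997, -0.048], [-0.638, 0.003, 0.77]]
ft_force: [-10.7, -0.5, 13.0]
width: 0.0486
```

```bash
python3 - <<'E'
from h import *
st();pb()
E
```

```text
t 24.95 pos [0.6375 0.0109 0.0724] F [-10.7  -0.5  13. ] w 0.0486 q [  5.  40. -19. 134. 155.  47. -72.]
[[0.769, 0.071, 0.636], [-0.053, 0.997, -0.048], [-0.638, 0.003, 0.77]]
block c [0.6309 0.0095 0.0822] foot [0.631  0.0095 0.0502] x az -4.2 z_b [-4.7e-03 -1.0e-04  1.0e+00]
j4 134.34
world x,y,-z in tool: [0.769 0.071 0.636] [-0.053  0.997 -0.048] [ 0.638 -0.003 -0.77 ]
```

apply_moves(targets=[{"tx": -0.65,"ty": 0,"tz": 0.77,"rx": 0,"ry": 0,"rz": 0,"fingers": -1},{"tx": 0,"ty": 0,"tz": 0,"rx": 0,"ry": 0,"rz": 0,"fingers": 1},{"tx": 0,"ty": 0,"tz": 0,"rx": 0,"ry": 0,"rz": 0,"fingers": 1},{"tx": 0,"ty": 0,"tz": 0,"rx": 0,"ry": 0,"rz": 0,"fingers": 1},{"tx": 0,"ty": 0,"tz": 0,"rx": 0,"ry": 0,"rz": 0,"fingers": 1},{"tx": 0,"ty": 0,"tz": 0,"rx": 0,"ry": 0,"rz": 0,"fingers": 1}])

```text
t: 25.7
position: [0.6371, 0.0109, 0.0717]
ee_rot: [[0.766, 0.071, 0.639], [-0.052, 0.997, -0.049], [-0.64, 0.004, 0.768]]
ft_force: [0.2, 0.2, -0.4]
width: 0.0857
```

```bash
python3 - <<'E'
from h import *
st()
i=robot.read_camera("scene");cv2.imwrite("pics/s9.png",cv2.resize(i[210:330,240:360],None,fx=5,fy=5,interpolation=cv2.INTER_CUBIC))
E
```

```text
t 25.70 pos [0.6371 0.0109 0.0717] F [ 0.2  0.2 -0.4] w 0.0857 q [  5.  40. -19. 134. 155.  47. -72.]
[[0.766, 0.071, 0.639], [-0.052, 0.997, -0.049], [-0.64, 0.004, 0.768]]
```

View pics/s9.png

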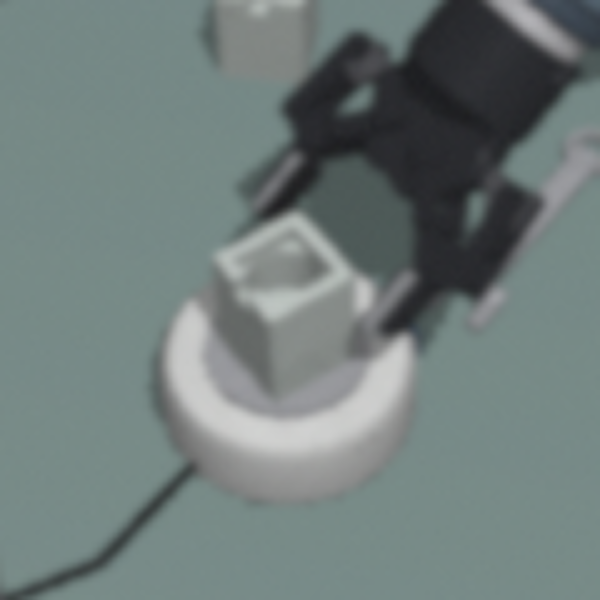

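apply_moves(targets=[{"tx": -6.4,"ty": 0,"tz": 7.7,"rx": 0,"ry": 0,"rz": 0,"fingers": 1},{"tx": -9.6,"ty": 0,"tz": 11.5,"rx": 0,"ry": 0,"rz": 0,"fingers": 1},{"tx": -9.6,"ty": 0,"tz": 11.5,"rx": 0,"ry": 0,"rz": 0,"fingers": 1},{"tx": -12.8,"ty": 0,"tz": 15.4,"rx": 0,"ry": 0,"rz": 0,"fingers": 1},{"tx": -12.8,"ty": 0,"tz": 15.4,"rx": 0,"ry": 0,"rz": 0,"fingers": 1},{"tx": -9.6,"ty": 0,"tz": 11.5,"rx": 0,"ry": 0,"rz": 0,"fingers": 1},{"tx": 0,"ty": 0,"tz": 0,"rx": 0,"ry": 0,"rz": 0,"fingers": 1}])

```text
t: 26.62
position: [0.6377, 0.0106, 0.1688]
ee_rot: [[0.768, 0.071, 0.636], [-0.052, 0.997, -0.049], [-0.638, 0.004, 0.77]]
ft_force: [-0.4, -0.9, 0.1]
width: 0.0853
```

```bash
python3 - <<'E'
from h import *
st()
print(robot.state()["ee_rot"].T@[-80,0,40])
E
```

```text
t 26.62 pos [0.6377 0.0106 0.1688] F [-0.4 -0.9  0.1] w 0.0853 q [  4.  24. -17. 134. 147.  33. -67.]
[[0.768, 0.071, 0.636], [-0.052, 0.997, -0.049], [-0.638, 0.004, 0.77]]
[-86.98177217  -5.5411195  -20.0864956 ]
```

apply_moves(targets=[{"tx": -12.8,"ty": 0,"tz": 15.4,"rx": 0,"ry": 0,"rz": 0,"fingers": 1},{"tx": -12.8,"ty": 0,"tz": 15.4,"rx": 0,"ry": 0,"rz": 0,"fingers": 1},{"tx": -12.8,"ty": -30,"tz": 15.4,"rx": 0,"ry": 0,"rz": 0,"fingers": 1},{"tx": 0,"ty": -30,"tz": 0,"rx": 0,"ry": 0,"rz": 0,"fingers": 1},{"tx": 0,"ty": -30,"tz": 0,"rx": 0,"ry": 0,"rz": 0,"fingers": 1},{"tx": 0,"ty": 0,"tz": 0,"rx": 0,"ry": 0,"rz": 0,"fingers": 1}])

```text
t: 27.38
position: [0.6298, -0.0831, 0.2256]
ee_rot: [[0.765, 0.077, 0.639], [-0.056, 0.997, -0.052], [-0.641, 0.004, 0.767]]
ft_force: [0.6, 0.3, 0.9]
width: 0.0853
```

```bash
python3 - <<'E'
from h import *
st()
i=robot.read_camera("top");cv2.imwrite("pics/t10.png",i);t=cv2.resize(i[155:240,250:335],None,fx=4.5,fy=4.5,interpolation=cv2.INTER_CUBIC)
i=robot.read_camera("scene");cv2.imwrite("pics/s10f.png",i);s=cv2.resize(i[230:315,255:340],None,fx=4.5,fy=4.5,interpolation=cv2.INTER_CUBIC)
cv2.imwrite("pics/c10.png",np.hstack([t,s]))
E
```

```text
t 27.38 pos [ 0.6298 -0.0831  0.2256] F [0.6 0.3 0.9] w 0.0853 q [ 20.  16. -19. 133. 164.  19. -73.]
[[0.765, 0.077, 0.639], [-0.056, 0.997, -0.052], [-0.641, 0.004, 0.767]]
```

View pics/c10.png

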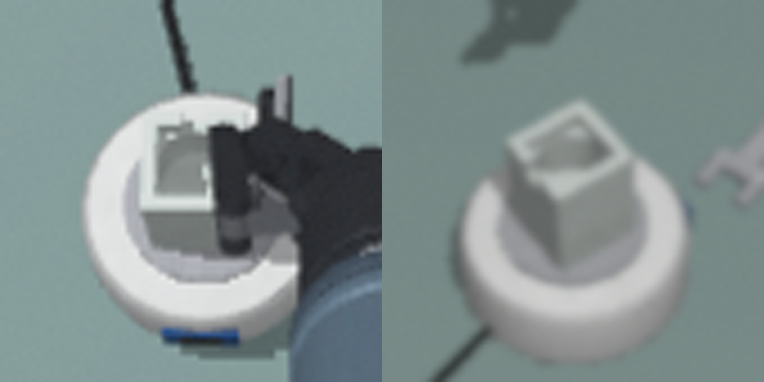

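View pics/t10.png

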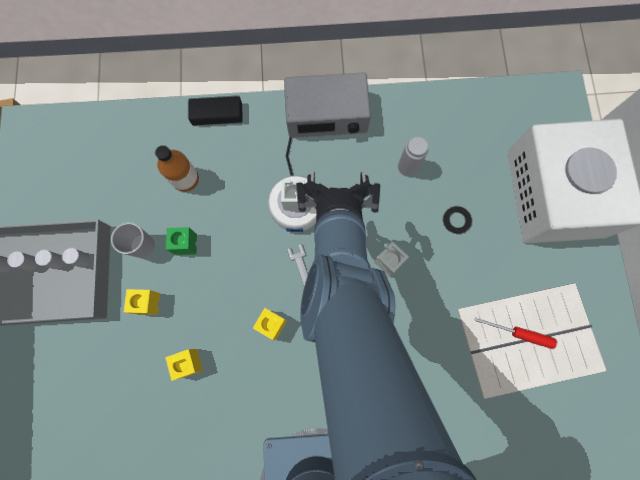

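View pics/s10f.png

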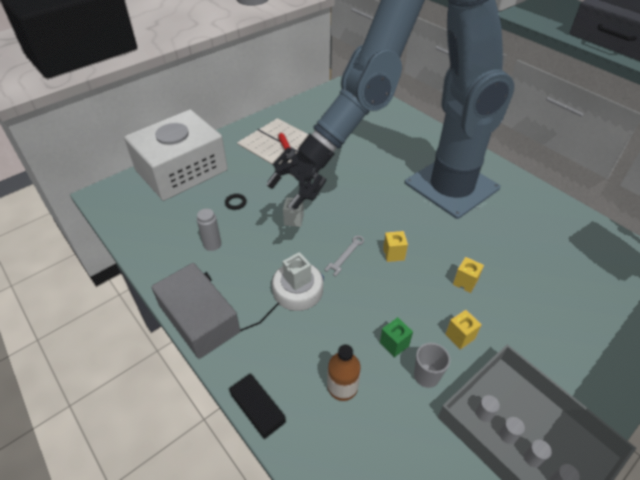

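```bash
python3 - <<'E'
from h import *
th=np.radians(-4.2)
x=np.array([np.cos(th),np.sin(th),0]);y=np.array([-x[1],x[0],0])
for cz,n in[(.114,"rim"),(.05,"foot")]:
  P=[np.array([.6305,.0105,cz])+a*.025*x+b*.025*y for a,b in[(1,-1),(-1,-1),(-1,1),(1,1)]]
  print(n,((proj("scene",P)-[255,230]+.5)*4.5-.5+[382,0]).round(0).tolist())
robot.sign_off()
E
```

```text
rim [[504.0, 139.0], [581.0, 98.0], [634.0, 155.0], [556.0, 198.0]]
foot [[510.0, 213.0], [584.0, 172.0], [635.0, 229.0], [560.0, 271.0]]
the job is handed in; nothing more can be done
```

The upside-down block now stands mouth up on the drive stub, flat to flat, and I have let go of it. The job is handed in at about 27.5 s of the 72 s allowed.

**What I did:**
1. Turned the block on the spot about its vertical axis.
2. Re-gripped it with the tool leaning and laid it on its side.
3. Re-gripped it from the mouth side and set it upright over the stub.
4. Lowered it in small steps.

**Last checks:**
- **Seating:** There was no contact force on the way down until the computed foot height reached 0.050 m, the platen height. Pressing further raised the force to about 13 N up and 11 N sideways, and the block did not go down any more.
- **Position and tilt:** After release, the rim and foot corners in the scene picture agree with a block standing upright at 0.050 m. Most agree to about 1 camera pixel. The nearest rim corner was about 2 pixels (roughly 3 mm) off, which I put down to blur.
- **Flat alignment:** The block's +x points to about −4° from world x. I measured the stub's flat at −4° to −5° from the top camera; a blurrier scene reading gave −9°. The fit allows about 10°.
- **Other objects:** In the last pictures nothing else looks moved. The gripper was about 9 cm to the side and above, touching nothing; in the top view it hides part of the block.
- **Camera disagreement:** The two cameras differed by about 2 mm, which is their stated accuracy, so I averaged them.

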